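# Lock a reel on its stand with an R-clip

## Task

Put the loose reel over the stand's spindle so that it lies flat on the foot, then lock it on: push the R-clip's straight leg through the cross hole of the spindle until the bow springs over and hugs the spindle, and let go. The spindle's height was left anywhere in its sleeve, so find the hole by touch or sight. Be gentle: never load the stand and its spindle with more than 25 N in all, and leave the other things where they are.

Things in the scene. Friction and masses are not known exactly. Their poses are not given: they have to be found in the camera images.
- stand: reel stand fixed to the table: round grey foot, 90 mm across and 12 mm thick (origin: centre of its underside, z up). From it a sleeve of 24 mm diameter rises to 22 mm above the table, and in it an upright steel spindle of 20 mm diameter on the same axis. The spindle's cross hole runs level along the stand's x axis, open at both ends; the clip fits from either end.
- spindle_mid (a point): point on the spindle's axis 66 mm above the table, fixed to the stand: the middle of the heights where the hole may be. The hole is 7 x 7 mm, mouths bevelled by about 1 mm; its axis lies anywhere from 52 to 80 mm above the table (not measured). The spindle's flat top is 22 mm above the hole's axis. It slides up and down with stiff friction (8 N to shift it) and does not turn.
- reel: empty turned wooden reel: two flanges of 52 mm diameter, each 4 mm thick, on a hub of 40 mm diameter; 24 mm tall in all, bore 28 mm. Origin: centre of its underside; z is its axis. It stands on a flange; grasp it from above across the flanges.
- clip: R-clip of 5 mm steel wire lying flat, with a ribbed black moulded grip 28 mm long (x -14 to 14), 20 mm wide (y -10 to 10), 18 mm high. Origin: centre of the grip's underside; z up. Both wires lie at z = 9 mm. The straight leg runs along +x on y = 0; the bow lies beside it at +y. Mass 45 to 70 g. Home: the spindle's axis at x = 44 mm of the clip; pushed further, the force rises again.
- clip_tip (a point): rounded end of the clip's straight leg, at x = 76.5, y = 0, z = 9 mm of the clip
- clip_throat (a point): middle of the bow's wire at its throat: x = 59, y = 5.5, z = 9 mm of the clip. Behind it, at x = 44, a hollow fits the spindle; ahead of it is a flared tip at x = 68, y = 14. The bow gives only away from the leg. Pushing the throat over the spindle takes about 4 N (and bow and leg pinch it with about 15 N, which counts as load); then the force drops and it pulls itself in.
- thimble: bystander: thimble, 18 mm across, 22 mm tall, origin under its centre
- pattern_weight: bystander: flat round pattern weight, 42 mm across, 11 mm tall, origin under its centre
- rolled_tape: bystander: rolled measuring tape, 50 mm across, 15 mm tall, origin under its centre
- bobbin_teal: bystander: bobbin, 20 mm across, 12 mm tall, origin under its centre
- needle_case: bystander: wooden needle case lying along its y axis, 13 x 70 x 13 mm, origin under its centre
- fabric_clip_1: bystander: small fabric clip, 11 x 34 x 13 mm, origin under its centre

How it is judged (in metres and radians):
On the way, in this order (a step that is already met when the one before it is completed fails the run):
1. the reel lies flat on the stand's foot, round the spindle (horizontal distance between reel and stand below 0.006 m and z of reel in the frame of stand between 0.008 and 0.015 m), for 0.2 s.
2. the clip's leg has entered the cross hole (x of spindle_mid in the frame of clip between 0.04 and 0.074 m and y of clip in the frame of stand between -0.006 and 0.006 m and angle between the x axis of clip and the x axis of stand, either way round below 0.15 rad and height (world z) of clip between 0.036 and 0.0735 m), for 0.1 s.
At the end, for the whole second after the job is handed in: Reel flat on the foot round the spindle (within 6 mm, tilt under 0.1 rad). Clip in the cross hole, leg along it within 0.2 rad, the spindle's axis 36 to 50 mm ahead of the grip's centre, so that the bow has sprung over and hugs the spindle. Both at rest, released (all of step 1 and angle between reel's own z axis and vertical below 0.1 rad and x of spindle_mid in the frame of clip between 0.036 and 0.05 m and angle between the x axis of clip and the x axis of stand, either way round below 0.2 rad and height (world z) of clip between 0.036 and 0.0735 m and y of clip in the frame of stand between -0.01 and 0.01 m and linear speed of each of clip, reel below 0.02 m/s); the robot touches nothing.
It fails at once if the contacts on the stand and its spindle add up to more than 25 N (contact force between anything else and stand above 25 N).
It fails at once if a bystander is moved by more than 20 mm (distance of any of thimble, pattern_weight, rolled_tape, bobbin_teal, needle_case, fabric_clip_1 from where it was at the start of the episode above 0.02 m).
It also fails if it takes over 69 s, if anything falls off the work surface, if the arm or the gripper's body presses on something with over 40 N, if the wrist force passes 120 N, or if a joint passes its speed limit or range.

## Robot

A 6-joint arm with a two-finger parallel gripper is mounted at the origin on a cart in front of the work surface, level with it; the furniture and walls round the work are solid. World frame = base frame: x ahead of the robot, y to its left, z up, the work surface at z = 0. Lengths are in mm, angles in rad, forces in N, time in s.
With the tool pointing down it reaches from about 275 to 850 mm from the base axis. Payload 19 kg.
Tool frame: the origin (TCP) lies on the centre line of the jaws, within the pads' length; the fingertips stand 17 mm ahead of it and the grasp point (between the pads) lies 2 mm behind it; z points along the fingers, y is the line along which they close (so a half turn about z gives the same grasp; the last joint's range is limited). The gripper opens to 85 mm and grips with 20 to 120 N. Pads are 22 mm wide; open, the fingers measure 114 mm over their backs; the gripper's body (76 mm by 85 mm) begins 54 mm behind the grasp point. The pads swing forward as they close: fully open they stand 13 mm farther back than shut.
Start: joints at [-1.315, 0.15, 1.437, -0, 1.554, -0.134], TCP at [218.473, -531.843, 212.467] pointing down, gripper open.
Joint ranges: [-2.8, 2.8], [-0.68, 2.1], [0.12, 2.68], [-1.39, 4.53], [0.16, 2.79], [-2.81, 2.81]. Speed limits (rad/s): [1.89, 1.89, 2.22, 3.01, 3.01, 3.01].

## Interface

Orientations are given as a unit quaternion [x, y, z, w].
In Python, from cell import arm gives the robot as it stands.
- The arm moves only by the tool step_arm, never from a script. Its argument "increments" is one flat list of numbers, 5 for each row, row after row: the finger opening in cm, from 0 to 8.54, then the shift along the tool's x, y, z in cm, then the turn about the tool's z in degrees. In form: [gripper, x, y, z, twist, gripper, x, y, z, twist, ...]. A call has 1 to 12 rows; each row shifts and turns the commanded pose from where the row before left it, along the tool's axes as they then stand; what a row does not reach is not made up. A row lasts 1/8 s, in which the tool goes at most 62.5 mm and 10.7 degrees, less where a joint would pass 70% of its speed; a pose out of reach is approached as far as the arm can. A call is refused whole if a number of a shift passes 6.25 or a number of a turn 10.7, either way. A call with a gripper value outside its range is refused whole. The fingers move at their own pace and stop on an object; "squeeze" is the grip in N (left out, the last holds). Time passes only in rows, so rows that do not move let the fingers close. It gives the time, the measured TCP pose, the force, the opening and the grip force at its end, in the units of the state.
- arm.sense(): the state, without advancing time (a new reading comes with each control period).
- arm.read_camera(name): name is "scene" or "top" or "wrist"; returns a dict with "frame" (480x640x3 uint8, red, green, blue), "K" (3x3 intrinsics, pixels), "dist" ([k1, k2, p1, p2, k3] as OpenCV has them; the pictures are not rectified), "cam_to_world" (4x4, takes a point from camera to world coordinates). Camera axes: x right, y up, looking along -z (the intrinsics and any distortion apply to the point x, -y, -z); pixel columns grow to the right and rows downward; lengths in mm; the calibration is good to about 2 mm. A picture is of the moment at which its call begins. There is no depth.
- arm.sign_off(): hands the job in; it is judged then, once.
The state is a dict: "t": time; "joints": joint angles; "joint_vel": joint speeds; "tau": joint torques, N m; "tool_pos": TCP position; "tool_rot": TCP orientation; "force": force on the tool from outside, world axes, zero at the start; "torque": the same for the moment, N m; "width": finger opening in mm; "grasp_force": force on a finger pad.
Only numpy, scipy, OpenCV 4.12 (cv2) and the standard library are available. Lean on these libraries where they do the work, as an engineer would, in place of code of your own. Each camera call takes 0.05 s, during which the arm holds its last target. There are 200 camera calls.

## Working session

There is one attempt and no reset: what is moved stays moved. The work goes in short steps, Python scripts to look and compute and a tool call to move; the robot and the scene stay as the last step left them, time stands still between calls to the robot, and variables do not carry over. Pictures are saved under pics/ and viewed, at most 10 in all, crops included, and the job is handed in when it is done.

Besides the shell and the picture viewer there is one more tool, called after "Emit:" in YAML: its name, and indented under it one key for each argument. step_arm: Moves the arm, as the interface text tells. Its arguments: {"type":"object","properties":{"increments":{"type":"array","items":{"type":"number"}},"squeeze":{"type":"number"}},"required":["increments"]}

```bash
mkdir -p pics
cat > h.py <<'E'
import numpy as np, cv2
from cell import arm
from scipy.spatial.transform import Rotation as R
def shot(n,save=None):
    c=arm.read_camera(n)
    if save: cv2.imwrite('pics/'+save,c['frame'][:,:,::-1])
    return c
def ray(c,uv):
    K=np.array(c['K'],float);d=np.array(c['dist'],float);T=np.array(c['cam_to_world'],float)
    p=cv2.undistortPoints(np.array(uv,float).reshape(-1,1,2),K,d).reshape(-1,2)
    v=np.c_[p[:,0],-p[:,1],-np.ones(len(p))]@T[:3,:3].T
    return T[:3,3],v
def onz(c,uv,z):
    o,v=ray(c,uv); return o+v*((z-o[2])/v[:,2])[:,None]
def proj(c,P):
    K=np.array(c['K'],float);d=np.array(c['dist'],float);T=np.linalg.inv(np.array(c['cam_to_world'],float))
    q=np.atleast_2d(P)@T[:3,:3].T+T[:3,3]; q=q*[1,-1,-1]
    return cv2.projectPoints(q.reshape(-1,1,3),np.zeros(3),np.zeros(3),K,d)[0].reshape(-1,2)
E
python3 - <<'E'
from h import *
np.set_printoptions(precision=3,suppress=True)
for n in('scene','top'):
    c=shot(n,n+'0.png'); print(n,np.array(c['cam_to_world']),c['K'][0])
s=arm.sense();print(s['t'],s['tool_pos'],R.from_quat(s['tool_rot']).as_matrix(),s['width'],s['force'])
E
```

```text
scene [[ -0.682   0.509  -0.526 170.34 ]
 [ -0.732  -0.468   0.495 524.228]
 [  0.006   0.723   0.691 661.229]
 [  0.      0.      0.      1.   ]] [474.265   0.    317.136]
top [[   0.013    0.996   -0.091  514.597]
 [  -1.       0.015    0.024   90.435]
 [   0.025    0.09     0.996 1044.515]
 [   0.       0.       0.       1.   ]] [526.648   0.    320.595]
0.1 [ 218.408 -531.673  211.996] [[ 0.925  0.38  -0.   ]
 [ 0.38  -0.925  0.001]
 [ 0.    -0.001 -1.   ]] 85.39410343288674 [ 0.008  0.13  -0.625]
```

View pics/top0.png

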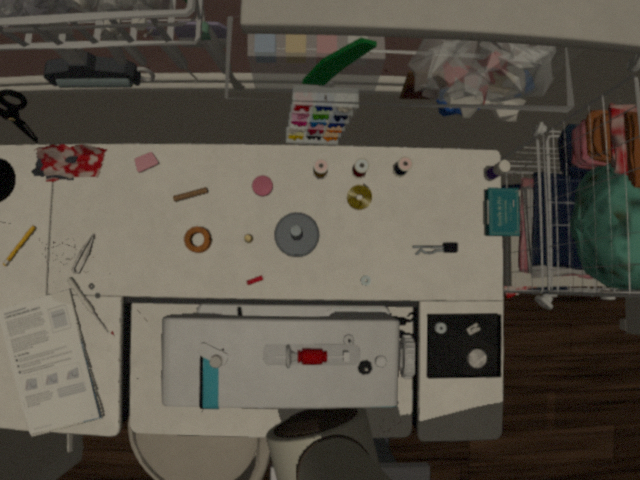

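View pics/scene0.png

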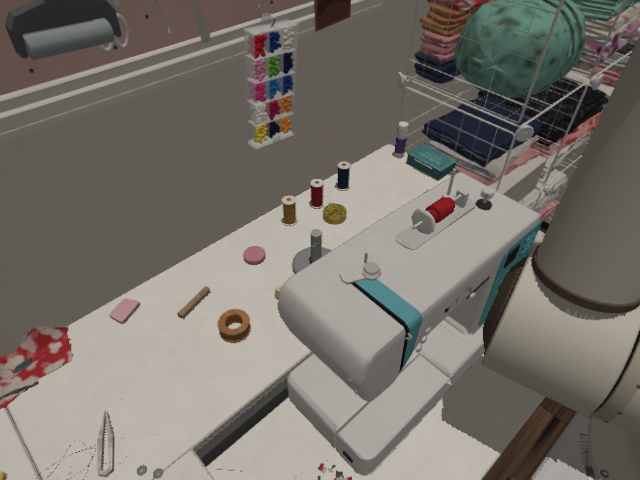

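The top view shows the stand at (297,234), reel at (198,239), clip grip at (450,247) with its legs pointing left, thimble/bobbin at (248,238) and (365,280), fabric clip at (255,280), needle case at (190,194), weight at (262,186) and tape at (360,197). The scene view shows the spindle at (316,240) and a tall sewing machine in front of the work.

Run:
```python
from h import *
np.set_printoptions(precision=1,suppress=True)
c=shot('top'); s=shot('scene')
f=c['frame']
def cen(c,m,box):
    x0,y0,x1,y1=box; k=np.zeros(m.shape,np.uint8);k[y0:y1,x0:x1]=m[y0:y1,x0:x1]
    n,l,st,ce=cv2.connectedComponentsWithStats(k); i=1+np.argmax(st[1:,4]); return ce[i],st[i],(l==i)
hsv=cv2.cvtColor(f,cv2.COLOR_RGB2HSV).astype(int); g=cv2.cvtColor(f,cv2.COLOR_RGB2GRAY)
p,st,m=cen(c,((hsv[...,1]>100)).astype(np.uint8),(175,220,220,260))
cnt=cv2.findContours(m.astype(np.uint8),0,1)[0][0]; e=cv2.minEnclosingCircle(cnt); print('reel',p,st,e,onz(c,[p,e[0]],24))
p,st,m=cen(c,(g<60).astype(np.uint8),(435,235,465,260)); print('grip',p,st,onz(c,[p],18),onz(c,[(st[0],p[1]),(st[0]+st[2],p[1]),(p[0],st[1]),(p[0],st[1]+st[3])],18))
p,st,m=cen(c,(g<125).astype(np.uint8),(270,205,325,262));cnt=cv2.findContours(m.astype(np.uint8),0,1)[0][0]; e=cv2.minEnclosingCircle(cnt); print('foot',p,st,e,onz(c,[e[0],p],12))
print('g',g[234,285:310],g[234,265:275])
a=cv2.resize(f[225:265,400:470],None,fx=8,fy=8,interpolation=2)
b=cv2.resize(s['frame'][215:285,275:345],None,fx=8,fy=8,interpolation=2)
d=cv2.resize(f[205:265,268:328],None,fx=4,fy=4,interpolation=2)
o=np.zeros((600,800,3),np.uint8); o[:320,:560]=a[:,:560]; 
cv2.imwrite('pics/cropA.png',np.vstack([a,np.hstack([d,np.zeros((240,320,3),np.uint8)])])[:,:,::-1]); cv2.imwrite('pics/cropB.png',b[:,:,::-1])
```

```text
reel [197.3 239.3] [184 227  27  26 405] ((197.2096710205078, 239.5806427001953), 13.424698829650879) [[595.3 306.5  24. ]
 [594.7 306.7  24. ]]
grip [449.7 247. ] [443 243  14   9 122] [[ 587.9 -190.2   18. ]] [[ 587.7 -176.6   18. ]
 [ 588.1 -205.1   18. ]
 [ 595.8 -190.3   18. ]
 [ 577.9 -190.2   18. ]]
foot [296.4 234.4] [ 273  211   48   48 1755] ((296.38372802734375, 234.38372802734375), 23.791173934936523) [[608.9 113.7  12. ]
 [608.9 113.7  12. ]]
g [ 81  78  79  81  77  68  65  79  95 100 102 102  98  94  70  53  35  48
  70  77  79  77  78  80  77] [132 131 129 131 132 132 129 127 124  89]
```

View pics/cropA.png

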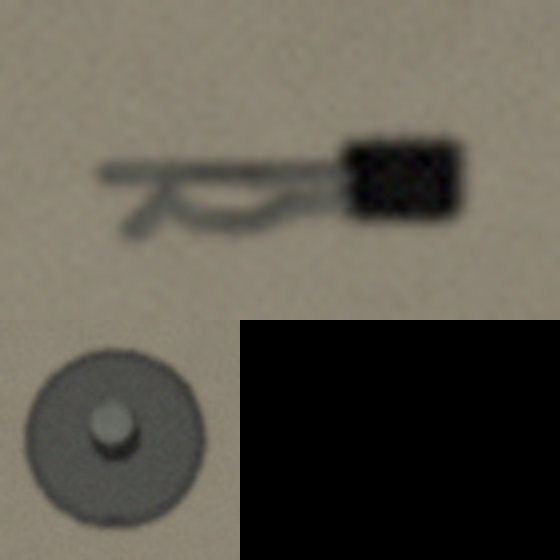

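View pics/cropB.png

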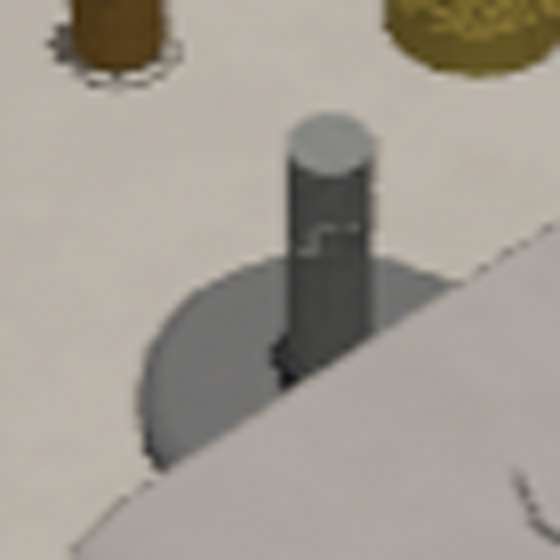

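Crop A shows the clip: leg pointing image-left (tip at ≈ px 413,246), bow towards image-down. Crop B shows the spindle's top centre at scene px ≈ (316.4,232.9), with a faint bevel outline below it at ≈ (315,244).

Run:
```python
from h import *
np.set_printoptions(precision=1,suppress=True)
c=shot('top'); s=shot('scene')
def tri(a,b):
    o1,v1=ray(c,[a]);o2,v2=ray(s,[b]);v1=v1[0]/np.linalg.norm(v1);v2=v2[0]/np.linalg.norm(v2)
    A=np.c_[v1,-v2];t=np.linalg.lstsq(A,o2-o1,rcond=None)[0];p,q=o1+t[0]*v1,o2+t[1]*v2
    return (p+q)/2,np.linalg.norm(p-q)
print('spindle top',tri((268+111/4,205+103/4),(316.4,232.9)))
for x,y in((608.9,113.7),):
    for z in(74,80,85,90,95,102): print(z,proj(s,[x,y,z]),proj(c,[x,y,z]))
print('bevel',[proj(s,[608.9,113.7,z]) for z in(50,60,70)])
print('spool',tri((312,355),(440,208)),'bobbin',tri((215,361),(371,271)))
for h in(200,250,300): print(h,onz(c,[(163,318),(397,318),(280,408)],h))
# leg direction: centroid columns
g=cv2.cvtColor(c['frame'],cv2.COLOR_RGB2GRAY)
pts=[]
for u in range(416,424): 
    w=np.clip(115-g[241:250,u].astype(float),0,None); pts.append((u,(w*np.arange(241,250)).sum()/w.sum())); 
print(pts,onz(c,pts,9))
m=(g[238:256,438:464]<60); r=cv2.minAreaRect(np.argwhere(m)[:,::-1].astype(np.float32)); print(r)
print('tip row',g[246,406:420])
for n,p,z in(('thimble',(248,238),22),('tape',(360,197),15),('bob',(365,280),12),('fab',(255,280),13),('case',(190,194),13),('wt',(262,186),11)): print(n,onz(c,[p],z))
```

```text
spindle top (array([608.6, 113.2,  87.8]), np.float64(0.04688718668917415))
74 [[316.  238.6]] [[295.7 231.3]]
80 [[316.1 236.2]] [[295.6 231. ]]
85 [[316.1 234.1]] [[295.5 230.7]]
90 [[316.1 232. ]] [[295.5 230.5]]
95 [[316.1 230. ]] [[295.4 230.2]]
102 [[316.1 227. ]] [[295.3 229.8]]
bevel [array([[316. , 248.1]]), array([[316. , 244.2]]), array([[316. , 240.2]])]
spool (array([406.4,  81.8, 254.7]), np.float64(1.618188946863589)) bobbin (array([394.9, 227. , 250.5]), np.float64(0.6066172247840849))
200 [[454.  321.3 200. ]
 [459.5 -53.8 200. ]
 [314.8 131.3 200. ]]
250 [[457.6 307.7 250. ]
 [462.8 -45.3 250. ]
 [326.6 128.9 250. ]]
300 [[461.1 294.  300. ]
 [466.  -36.8 300. ]
 [338.4 126.5 300. ]]
[(416, np.float64(246.16176470588235)), (417, np.float64(246.109375)), (418, np.float64(246.5)), (419, np.float64(247.1551724137931)), (420, np.float64(247.21333333333334)), (421, np.float64(247.08053691275168)), (422, np.float64(246.71052631578948)), (423, np.float64(246.2111111111111))] [[ 589.3 -124.2    9. ]
 [ 589.4 -126.2    9. ]
 [ 588.6 -128.2    9. ]
 [ 587.4 -130.2    9. ]
 [ 587.3 -132.3    9. ]
 [ 587.6 -134.3    9. ]
 [ 588.3 -136.3    9. ]
 [ 589.3 -138.3    9. ]]
((11.5, 9.0), (8.0, 13.0), 90.0)
tip row [134 136 133 134 130 122 101  88  86  88  88  88  83  85]
thimble [[599.5 207.6  22. ]]
tape [[685.  -11.1  15. ]]
bob [[521.1 -22.3  12. ]]
fab [[518.2 193.   13. ]]
case [[686.2 326.8  13. ]]
wt [[704.5 183.8  11. ]]
```

Emit:
step_arm:
  increments: [8.5,2.45,-1.98,0,0,8.5,2.45,-1.98,0,0,8.5,2.45,-1.98,0,0,8.5,2.45,-1.98,0,0,8.5,2.45,-1.98,0,0,8.5,2.45,-1.98,0,0,8.5,2.45,-1.98,0,0,8.5,2.45,-1.98,0,0,8.5,2.45,-1.98,0,0,8.5,2.45,-1.98,0,0,8.5,2.45,-1.98,0,0,8.5,2.45,-1.98,0,0]
  squeeze: 40

```text
t: 1.8
tool_pos: [400.5, -199.4, 212.6]
tool_rot: [0.981, 0.194, 0.0, 0.0]
force: [-0.1, -0.5, -0.0]
width: 84.9
grasp_force: 0.0
```

Emit:
step_arm:
  increments: [8.5,0,0,0,-9.67,8.5,0,0,0,-9.67,8.5,0,0,0,-9.67,8.5,0,0,0,-9.67,8.5,0,0,0,-9.67,8.5,0,0,0,-9.67,8.5,0,0,0,-9.67,8.5,0,0,0,0]

```text
t: 2.8
tool_pos: [400.1, -200.3, 212.5]
tool_rot: [0.707, 0.707, 0.0, -0.0]
force: [0.3, -0.3, -0.1]
width: 84.9
grasp_force: 0.0
```

Emit:
step_arm:
  increments: [8.5,0,3.4,0,0,8.5,0,3.4,0,0,8.5,0,3.4,0,0,8.5,0,3.4,0,0,8.5,0,3.4,0,0,8.5,0,3.4,0,0,8.5,3,0,0,0,8.5,3,0,0,0,8.5,3,0,0,0,8.5,3,0,0,0,8.5,3,0,0,0,8.5,0,0,0,0]

```text
t: 4.3
tool_pos: [604.0, -48.6, 212.6]
tool_rot: [0.708, 0.706, 0.0, -0.0]
force: [0.1, -0.5, -0.9]
width: 84.9
grasp_force: 0.0
```

Run:
```python
from h import *
np.set_printoptions(precision=2,suppress=True)
c=shot('wrist','w1.png'); print(c['cam_to_world'],c['K'][0]); print(proj(c,[[608.8,113.5,88],[608.8,113.5,66],[588,-190,18]]))
print(arm.sense()['tool_pos'])
```

```text
[[  1.     0.     0.   604.85]
 [ -0.     0.96   0.29  24.84]
 [ -0.    -0.29   0.96 373.82]
 [  0.     0.     0.     1.  ]] [375.68   0.   319.02]
[[324.83 -15.21]
 [324.4   -5.14]
 [303.64 326.79]]
[604.08 -49.72 212.54]
```

View pics/w1.png

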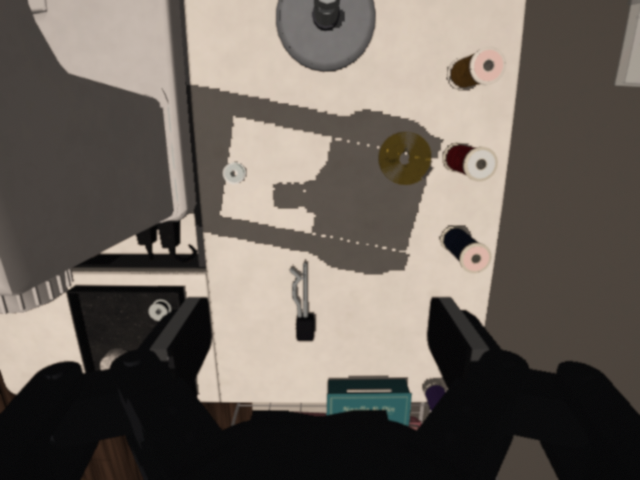

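The wrist view shows the stand at (327,15), clip grip at (305,327), and thread reels at right (480,65–260); its viewpoint is too steep to see the spindle's side. I'll look more obliquely.

```bash
python3 -c "
from h import *
print(np.round(arm.sense()['joints'],2))"
```

```text
[-0.21  0.22  1.36 -0.    1.57 -0.21]
```

Emit:
step_arm:
  increments: [8.5,0,0,1,10,8.5,0,0,1,10,8.5,0,0,1,10,8.5,0,0,1,10,8.5,0,0,1,10,8.5,0,0,1,10,8.5,0,0,1,10,8.5,0,0,1,10,8.5,0,0,1,10,8.5,0,0,0,0]

```text
t: 5.6
tool_pos: [603.7, -51.1, 121.7]
tool_rot: [1.0, -0.001, -0.001, -0.0]
force: [-0.6, -0.1, 0.2]
width: 84.8
grasp_force: 0.0
```

Run:
```python
from h import *
np.set_printoptions(precision=2,suppress=True)
c=shot('wrist'); p=proj(c,[[608.8,113.5,88],[608.8,113.5,66],[608.8,113.5,22]]);print(p,arm.sense()['tool_pos'],arm.sense()['joints'])
u,v=p[1].astype(int); f=c['frame']
x0=max(0,min(640-100,u-50));y0=max(0,v-45)
print(x0,y0); cv2.imwrite('pics/w2.png',np.ascontiguousarray(cv2.resize(f[y0:y0+75,x0:x0+100],None,fx=8,fy=8,interpolation=2))[:,:,::-1])
```

```text
[[ 30.52 249.98]
 [ 55.08 238.24]
 [ 93.91 219.92]] [603.99 -50.99 122.42] [-0.21  0.26  1.49 -0.    1.39  1.36]
5 193
```

View pics/w2.png

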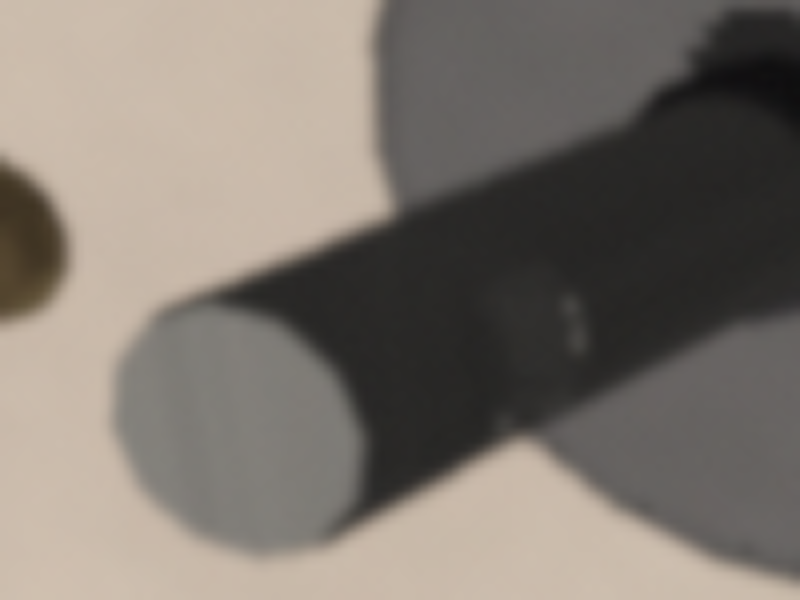

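The crop shows the spindle with the hole mouth as a faintly lighter patch at about crop (480–590, 260–430) (full px ≈ 65–79, 226–247), with its lower bevel bright at (575,325). I'll cast rays onto the spindle's cylinder.

Run:
```python
from h import *
np.set_printoptions(precision=1,suppress=True)
c=shot('wrist'); f=c['frame']
# axis refine: top centre at z~88
top=(5+240/8-.5,193+430/8-.5); print('top xy@88',onz(c,[top],88))
def cyl(uv,ax=onz(c,[top],88)[0,:2],r=10):
    o,v=ray(c,[uv]);v=v[0];d=o[:2]-ax
    a=v[:2]@v[:2];b=2*d@v[:2];q=d@d-r*r;D=b*b-4*a*q
    if D<0:return None
    P=o+v*((-b-D**.5)/2/a); w=P[:2]-ax; return P[2],np.degrees(np.arctan2(w[1],w[0]))
for n,x,y in(('lowA',565,295),('lowB',580,355),('mark',505,420),('patchTL',485,265),('patchR',550,262),('topedge',250,305),('basR',360,470)):
    print(n,cyl((5+x/8-.5,193+y/8-.5)))
g=cv2.cvtColor(f,cv2.COLOR_RGB2GRAY)[218:255,50:90]
e=np.clip((g.astype(float)-20)*5,0,255).astype(np.uint8)
cv2.imwrite('pics/w3.png',cv2.resize(e,None,fx=15,fy=15,interpolation=0))
```

```text
top xy@88 [[610.6 111.1  88. ]]
lowA (np.float64(63.17008493699288), np.float64(-74.02408890777563))
lowB (np.float64(62.89597332373634), np.float64(-103.20504694841473))
mark (np.float64(71.89372649217128), np.float64(-117.80572107270801))
patchTL (np.float64(68.66544460027808), np.float64(-47.370816760169504))
patchR (np.float64(62.60913523774008), np.float64(-58.06102104700312))
topedge (np.float64(88.38534523923877), np.float64(-18.779187378370228))
basR (np.float64(89.31307987668336), np.float64(-104.43403642671241))
```

View pics/w3.png

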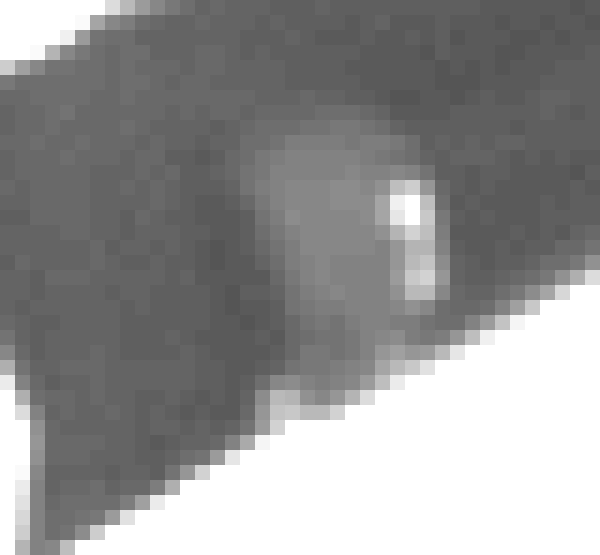

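Run:
```python
from h import *
c=shot('wrist')
top=(5+240/8-.5,193+430/8-.5); ax=onz(c,[top],88)[0,:2]
def cyl(uv,r=10):
    o,v=ray(c,[uv]);v=v[0];d=o[:2]-ax
    a=v[:2]@v[:2];b=2*d@v[:2];q=d@d-r*r;D=b*b-4*a*q
    if D<0:return None
    P=o+v*((-b-D**.5)/2/a); w=P[:2]-ax; return np.round([P[2],np.degrees(np.arctan2(w[1],w[0]))],1)
for x,y in((330,110),(250,160),(415,135),(440,180),(445,300),(285,290),(285,350),(390,330),(300,375),(380,355)): print((x,y),cyl((50+x/15-.5,218+y/15-.5)))
```

```text
(330, 110) [ 63.6 -54. ]
(250, 160) [ 69.5 -57. ]
(415, 135) [ 60.1 -67.7]
(440, 180) [ 59.8 -80.1]
(445, 300) [  60.3 -110.5]
(285, 290) [ 71.2 -87.7]
(285, 350) [  71.6 -101.8]
(390, 330) [  64.2 -111. ]
(300, 375) [  70.4 -110.6]
(380, 355) [  64.5 -117.4]
```

Emit:
step_arm:
  increments: [8.5,0,0,-4,0,8.5,0,0,-4,0,8.5,-0.09,-3.57,0,0,8.5,-0.09,-3.57,0,0,8.5,-0.09,-3.57,0,0,8.5,-0.09,-3.57,0,0,8.5,-0.09,-3.57,0,0,8.5,-0.09,-3.57,0,0,8.5,-0.09,-3.57,0,0,8.5,-0.09,-3.57,0,0,8.5,-0.09,-3.57,0,0,8.5,-0.09,-3.57,0,0]

```text
t: 7.25
tool_pos: [595.0, 307.8, 203.2]
tool_rot: [1.0, 0.001, 0.0, -0.0]
force: [0.7, 0.2, -0.5]
width: 85.2
grasp_force: 0.0
```

Emit:
step_arm:
  increments: [8.5,0,0,0,0,8.5,0,0,0,0]

```text
t: 7.5
tool_pos: [595.0, 306.4, 202.8]
tool_rot: [1.0, 0.001, 0.0, 0.0]
force: [-0.5, -0.7, -0.4]
width: 85.2
grasp_force: 0.0
```

Run:
```python
from h import *
np.set_printoptions(precision=1,suppress=True)
c=shot('wrist','w4.png'); f=c['frame'];hsv=cv2.cvtColor(f,cv2.COLOR_RGB2HSV)
print(arm.sense()['tool_pos'],proj(c,[[595,306.6,24]]))
m=((hsv[...,1]>90)&(hsv[...,0]<25)&(hsv[...,2]>60)).astype(np.uint8)
n,l,st,ce=cv2.connectedComponentsWithStats(m)
for i in range(1,n):
    if st[i,4]>300:
        cnt=max(cv2.findContours((l==i).astype(np.uint8),0,1)[0],key=len); e=cv2.fitEllipse(cnt); print(st[i],ce[i],e,onz(c,[e[0]],24),onz(c,[e[0]],12))
```

```text
[595.1 306.  202.8] [[317.4 202.9]]
[   0    0   89   66 3229] [47.4 31.5] ((47.938560485839844, 29.89809799194336), (65.1018295288086, 89.49518585205078), 82.9112548828125) [[747.1 537.5  24. ]] [[749.8 545.6  12. ]]
[622  91  18  42 305] [634.9 113.6] ((632.4545288085938, 113.22562408447266), (18.71043586730957, 37.52374267578125), 2.8571314811706543) [[680.8  19.2  24. ]] [[681.2   9.1  12. ]]
[296 207  47  20 458] [319.6 218.4] ((320.1769714355469, 218.05474853515625), (14.455253601074219, 48.38956069946289), 80.09088897705078) [[580.5 304.   24. ]] [[577.4 303.9  12. ]]
```

View pics/w4.png

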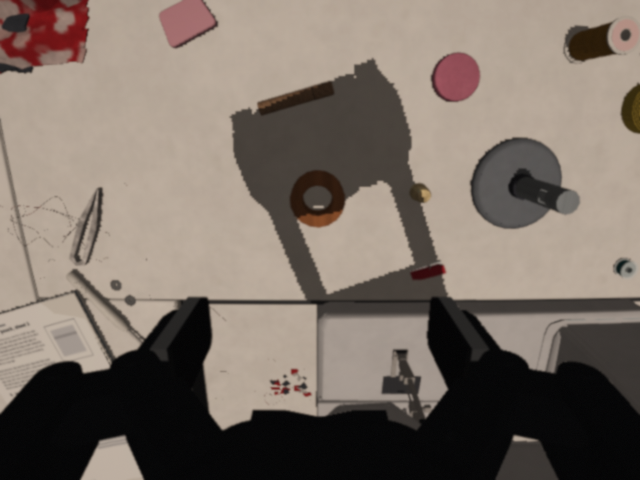

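The wrist view shows the reel at (317,198), half in the gripper's shadow, the thimble at (420,192), the stand's foot at (517,183) and spindle top at (567,201).

Run:
```python
from h import *
np.set_printoptions(precision=1,suppress=True)
c=shot('wrist'); f=c['frame'];hsv=cv2.cvtColor(f,cv2.COLOR_RGB2HSV).astype(int)
m=np.zeros((480,640),np.uint8); m[165:235,285:352]=((hsv[...,1]>75))[165:235,285:352]
cnt=max(cv2.findContours(m,0,1)[0],key=len); e=cv2.fitEllipse(cnt); print(e,cv2.boundingRect(cnt)); P=onz(c,[e[0]],24);print(P,onz(c,[e[0]],12))
# expected silhouette of a reel at x0
a=np.linspace(0,2*np.pi,60)
def sil(x,y):
    q=np.vstack([proj(c,np.c_[x+26*np.cos(a),y+26*np.sin(a),0*a+z]) for z in(0,4,20,24)]); return q.min(0),q.max(0)
print(sil(595,306.6)); print(sil(598,306.6))
g=cv2.cvtColor(f,cv2.COLOR_RGB2GRAY); m=np.zeros_like(g); m[130:240,463:570]=((g<130)&(hsv[...,1]<40))[130:240,463:570]
cnt=max(cv2.findContours(m,0,1)[0],key=len); x,y,w,h=cv2.boundingRect(cnt); print('foot',x,y,w,h)
def foot(x,y):
    q=np.vstack([proj(c,np.c_[x+45*np.cos(a),y+45*np.sin(a),0*a+z]) for z in(0,12)]); return q.min(0),q.max(0)
print(foot(608.9,113.7)); print('spTop',proj(c,[608.7,113.4,88]),onz(c,[(567.5,201)],88))
```

```text
((316.70806884765625, 198.5440216064453), (54.11293029785156, 56.817527770996094), 1.4857738018035889) (289, 170, 56, 58)
[[599.2 306.9  24. ]] [[596.7 307.   12. ]]
(array([289. , 171.3]), array([345.1, 229.9]))
(array([288.9, 168.2]), array([345.2, 226.9]))
foot 471 138 99 91
(array([466.8, 138.6]), array([562.1, 231.6]))
spTop [[566.2 204.6]] [[611.6 112.8  88. ]]
```

Emit:
step_arm:
  increments: [8.5,0.1,-0.05,2.9,0,8.5,0,0,2.9,0,8.5,0,0,2.9,0,8.5,0,0,2.9,0,8.5,0,0,2.9,0,8.5,0,0,2.4,0,8.5,0,0,1,0,8.5,0,0,0,0,7,0,0,0,0,6,0,0,0,0,5,0,0,0,0,4.8,0,0,0,0]
  squeeze: 30

```text
t: 9.1
tool_pos: [596.0, 307.3, 23.8]
tool_rot: [1.0, 0.0, 0.0, -0.0]
force: [-0.1, -0.5, 0.3]
width: 48.3
grasp_force: 0.0
```

Emit:
step_arm:
  increments: [4.8,0,0,0,0,4.8,0,0,0,0]

```text
t: 9.35
tool_pos: [595.9, 307.3, 23.5]
tool_rot: [1.0, 0.0, -0.0, -0.0]
force: [0.0, 0.7, 0.6]
width: 48.2
grasp_force: 0.0
```

Run:
```python
from h import *
c=shot('wrist'); f=c['frame']; s=shot('top')
cv2.imwrite('pics/w5.png',np.hstack([cv2.resize(f[200:480,120:520],(500,350)),cv2.resize(s['frame'][200:280,160:240],(300,300))[:,:,:] if 0 else cv2.copyMakeBorder(cv2.resize(s['frame'][200:280,160:240],(300,300)),0,50,0,0,0)])[:,:,::-1])
```

```text
(no output)
```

View pics/w5.png

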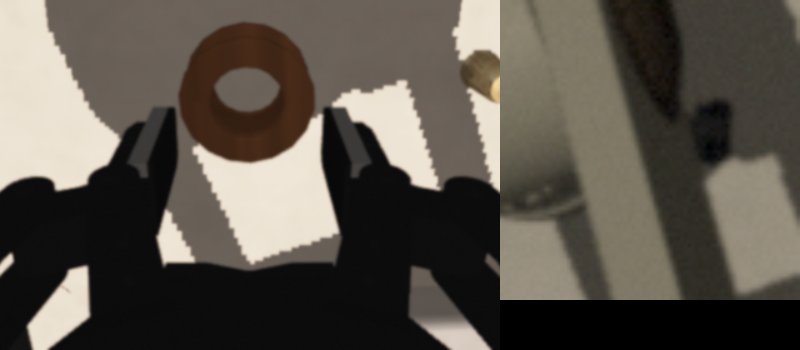

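The picture shows the reel (crop 247,92) untouched, still ahead of and apparently below the fingertips (crop 165–330, 107). I'll project known points to see how the tool and reel line up.

Run:
```python
from h import *
np.set_printoptions(precision=1,suppress=True)
c=shot('wrist');s=arm.sense(); p=np.array(s['tool_pos']); M=R.from_quat(s['tool_rot']).as_matrix()
T=np.array(c['cam_to_world']); print(p,T[:3,3],s['joints'])
f=lambda q:(q-[120,200])*1.25
for d in((11,24,17),(11,24,10),(11,24,0),(11,24,-30),(0,0,0),(0,0,17)): print(d,f(proj(c,p+M@np.array(d,float))))
print('reel top',f(proj(c,[[596,306.6,24],[596,332.6,24],[622,306.6,24],[596,306.6,0]])))
f2=c['frame'];hsv=cv2.cvtColor(f2,cv2.COLOR_RGB2HSV)
m=((hsv[...,1]>90)&(hsv[...,0]<25)&(hsv[...,2]>30)).astype(np.uint8);m[:,:250]=0;m[:,380:]=0
cnt=max(cv2.findContours(m,0,1)[0],key=len);print(cv2.boundingRect(cnt))
a=np.linspace(0,6.28,60)
for x in(590,596,602): q=np.vstack([proj(c,np.c_[x+26*np.cos(a),307+26*np.sin(a),0*a+z]) for z in(0,4,20,24)]);print(x,q.min(0),q.max(0)-q.min(0))
```

```text
[595.9 307.2  23.5] [670.6 306.7 184.7] [0.4 0.5 1.4 0.  1.3 1.9]
(11, 24, 17) [[306.1  63.2]]
(11, 24, 10) [[308.2  69.2]]
(11, 24, 0) [[311.5  78.7]]
(11, 24, -30) [[324.1 114.6]]
(0, 0, 0) [[246.4 106.1]]
(0, 0, 17) [[246.6  88.5]]
reel top [[248.2 106.4]
 [178.8 106.3]
 [248.2  39.9]
 [248.1  82.3]]
(263, 218, 109, 111)
590 [262.7 229.6] [109.9 114.5]
596 [262.1 218.2] [111.1 115.3]
602 [261.5 206.7] [112.3 116. ]
```

Emit:
step_arm:
  increments: [4.4,0,0,0,0,4.0,0,0,0,0,4.0,0,0,0,0,4.0,0,0,0,0]
  squeeze: 25

```text
t: 10.0
tool_pos: [595.9, 307.3, 23.5]
tool_rot: [1.0, 0.0, -0.0, -0.0]
force: [-0.3, -0.5, 0.1]
width: 40.4
grasp_force: 0.0
```

Run:
```python
from h import *
c=shot('wrist'); f=c['frame'];hsv=cv2.cvtColor(f,cv2.COLOR_RGB2HSV)
m=((hsv[...,1]>90)&(hsv[...,0]<25)&(hsv[...,2]>30)).astype(np.uint8);m[:,:250]=0;m[:,380:]=0
cnt=max(cv2.findContours(m,0,1)[0],key=len);print(cv2.boundingRect(cnt),arm.sense()['width'],arm.sense()['grasp_force'])
cv2.imwrite('pics/w6.png',cv2.resize(f[200:480,120:520],(800,560))[:,:,::-1])
```

```text
(263, 218, 109, 111) 39.98131158163644 0.0
```

View pics/w6.png

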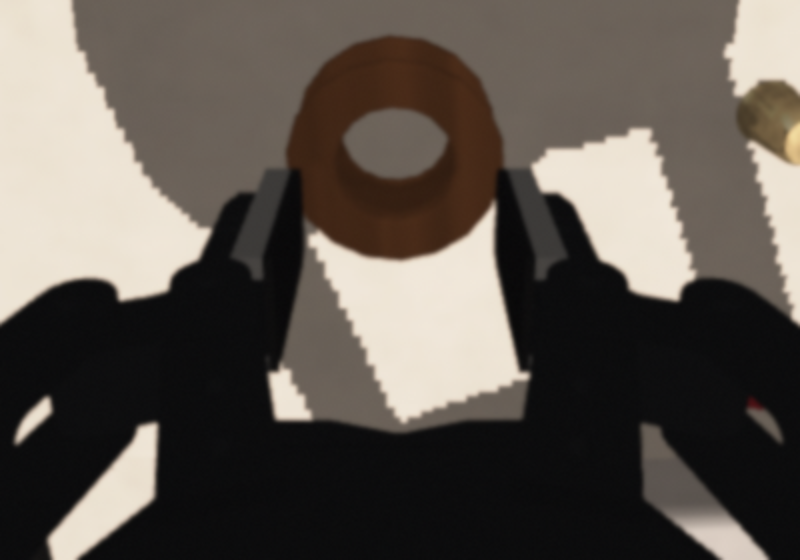

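The crop shows the fingertips at (300,170) and (498,170), still clear above the reel: at 40 mm opening nothing is touched. By scale and row the tips stand near z ≈ 42, about 18 mm short of the TCP, which contradicts the sheet. I'll open and come lower, watching the force.

Emit:
step_arm:
  increments: [6.2,0,0,0,0,6.2,0,0,0,0,6.2,0,0,0,0,6.2,0,0,0.5,0,6.2,0,0,0.4,0,6.2,0,0,0,0]

```text
t: 10.8
tool_pos: [595.6, 307.2, 14.0]
tool_rot: [1.0, 0.0, -0.0, 0.0]
force: [0.7, -0.1, -0.0]
width: 62.0
grasp_force: 0.0
```

Run:
```python
from h import *
np.set_printoptions(precision=1,suppress=True)
c=shot('wrist');s=arm.sense();g=cv2.cvtColor(c['frame'],cv2.COLOR_RGB2GRAY)
p=np.array(s['tool_pos']);print(p,s['force'],s['width'])
for r in range(262,306,3):
    d=np.where(g[r,200:440]<22)[0]+200
    L=d[d<300];Rr=d[d>340]; print(r,L.max() if len(L) else None,Rr.min() if len(Rr) else None)
for d in(17,5,-10,-20,-26): print(d,proj(c,p+R.from_quat(s['tool_rot']).apply([[11,31,d],[11,-31,d]])))
```

```text
[595.8 307.2  14.3] [-0.2  0.5 -0. ] 62.48319102038953
262 None None
265 None None
268 None None
271 None None
274 None None
277 None None
280 None None
283 None None
286 None None
289 None None
292 240 399
295 240 399
298 240 398
301 241 398
304 241 398
17 [[378.7 250.5]
 [255.5 250.4]]
5 [[382.6 259. ]
 [251.5 259. ]]
-10 [[388.3 271.4]
 [245.6 271.4]]
-20 [[392.6 280.9]
 [241.2 280.9]]
-26 [[395.4 287.2]
 [238.2 287.2]]
```

Emit:
step_arm:
  increments: [6.2,0,0,0.6,0,6.2,0,0,0.5,0,6.2,0,0,0.3,0,6.2,0,0,0,0]

```text
t: 11.35
tool_pos: [595.8, 307.2, 0.2]
tool_rot: [1.0, 0.0, -0.0, 0.0]
force: [0.5, 0.6, 1.3]
width: 62.1
grasp_force: 0.0
```

Emit:
step_arm:
  increments: [6.2,0,0,0.3,0,6.2,0,0,0.3,0,6.2,0,0,0,0]

```text
t: 11.72
tool_pos: [595.8, 307.2, -5.8]
tool_rot: [1.0, 0.0, -0.0, 0.0]
force: [0.4, 0.1, -0.1]
width: 62.1
grasp_force: 0.0
```

Emit:
step_arm:
  increments: [6.2,0,0,0.3,0,6.2,0,0,0.3,0,5.6,0,0,0,0,5.2,0,0,0,0,4.9,0,0,0,0,4.6,0,0,0,0,4.6,0,0,0,0]
  squeeze: 25

```text
t: 12.6
tool_pos: [596.0, 307.3, -11.2]
tool_rot: [1.0, 0.0, 0.0, -0.0]
force: [-1.3, -0.6, 6.1]
width: 50.3
grasp_force: 25.5
```

Emit:
step_arm:
  increments: [4.6,0,0,-1,0,4.6,0,0,-2,0,4.6,0,0,-3,0,4.6,0,0,-3,0,4.6,0,0,-3,0,4.6,0,0,0,0]
  squeeze: 30

```text
t: 13.35
tool_pos: [597.1, 307.7, 112.7]
tool_rot: [1.0, 0.0, 0.003, -0.001]
force: [0.0, -0.5, -1.8]
width: 49.8
grasp_force: 31.3
```

Emit:
step_arm:
  increments: [4.6,0.14,1.93,0,0,4.6,0.14,1.93,0,0,4.6,0.14,1.93,0,0,4.6,0.14,1.93,0,0,4.6,0.14,1.93,0,0,4.6,0.14,1.93,0,0,4.6,0.14,1.93,0,0,4.6,0.14,1.93,0,0,4.6,0.14,1.93,0,0,4.6,0.14,1.96,0,0,4.6,0,0,0,0,4.6,0,0,0,0]

```text
t: 14.85
tool_pos: [610.0, 114.0, 108.5]
tool_rot: [1.0, 0.0, -0.0, -0.0]
force: [-0.0, -0.7, -1.8]
width: 49.9
grasp_force: 31.3
```

Run:
```python
from h import *
np.set_printoptions(precision=1,suppress=True)
s=arm.sense();p=np.array(s['tool_pos']);print(p,s['width'],s['grasp_force'],s['force'])
c=shot('wrist');f=c['frame'];hsv=cv2.cvtColor(f,cv2.COLOR_RGB2HSV)
m=((hsv[...,1]>75)&(hsv[...,0]<25)).astype(np.uint8);m[:,:230]=0;m[:,410:]=0;m[:150]=0
cnt=max(cv2.findContours(m,0,1)[0],key=len);print(cv2.boundingRect(cnt))
zb=p[2]+11.2; a=np.linspace(0,6.28,60)
q=np.vstack([proj(c,np.c_[p[0]+26*np.cos(a),p[1]+26*np.sin(a),0*a+zb+z]) for z in(0,4,20,24)]);print(q.min(0),q.max(0)-q.min(0))
cs=proj(c,np.c_[p[0]+14*np.cos(a),p[1]+14*np.sin(a),0*a+zb+24]);print('bore',cs.min(0),cs.max(0))
print('spindle top proj',proj(c,[[610,113.3,88]]))
b=cv2.boundingRect(cnt);g=cv2.cvtColor(f,cv2.COLOR_RGB2GRAY)
for r in range(b[1]+10,b[1]+b[3]-10,6): print(r,g[r,280:360:4])
```

```text
[610.  114.  108.5] 49.88860719900463 31.31906708702445 [-0.  -0.7 -1.8]
(252, 238, 135, 138)
[248.6 239.5] [136.7 141. ]
bore [280.1 290.6] [353.7 355.3]
spindle top proj [[318.7 268.2]]
248 [127 115  52  42  41  41  41  42  44  45  46  46  44  43  41  40  40  40
  70 119]
254 [41 42 42 42 41 41 42 41 42 43 43 45 44 43 41 41 40 40 44 46]
260 [41 42 41 38 37 40 42 44 45 46 46 48 45 43 42 38 37 39 43 46]
266 [38 39 42 41 41 42 41 43 44 45 46 46 45 43 42 41 40 40 39 40]
272 [43 42 42 41 42 41 42 41 43 45 46 46 45 43 42 41 40 40 41 44]
278 [41 42 41 41 41 41 42 43 43 44 45 46 45 43 41 40 40 40 39 44]
284 [42 41 41 41 41 41 41 43 47 61 59 53 48 43 42 41 40 40 40 43]
290 [ 41  42  41  41  45 141 219 222 221 221 221 221 222 222 191  82  40  40
  40  42]
296 [ 42  41  42 158 222 222 222 222 222 221 221 222 223 223 223 221 208  60
  41  41]
302 [ 41  41 113 221 219 220 221 221 222 221 219 221 222 222 221 221 221 206
  39  42]
308 [ 40  36  33 171 221 221 221 221 222 222 220 221 223 222 222 221 215  71
  33  40]
314 [ 41  34  34  34 100 216 221 221 221 221 221 221 222 222 222 194  47  33
  32  36]
320 [ 40  33  32  32  33  35  56 156 203 212 215 208 181 118  43  33  32  31
  31  37]
326 [41 36 32 31 31 32 32 32 34 36 37 35 33 32 32 31 32 31 34 42]
332 [41 40 37 34 33 33 33 33 33 33 34 34 33 34 33 34 33 35 36 44]
338 [41 41 39 36 34 34 33 33 33 33 34 33 33 32 33 34 36 36 43 44]
344 [40 41 41 41 37 36 35 35 34 34 34 33 34 36 37 38 39 40 42 44]
350 [40 41 41 40 40 40 40 39 41 41 40 40 43 44 45 42 40 40 41 44]
356 [40 40 42 41 41 41 40 42 45 44 44 45 45 45 44 42 40 40 41 43]
362 [43 41 41 40 41 40 40 42 45 45 43 45 46 45 44 42 40 40 41 44]
```

Emit:
step_arm:
  increments: [4.6,-0.05,0,1,0,4.6,0,0,1,0,4.6,0,0,0.8,0,4.6,0,0,0.4,0,4.6,0,0,0.4,0,4.6,0,0,0.4,0,4.6,0,0,0.4,0]

```text
t: 15.78
tool_pos: [609.6, 113.9, 64.4]
tool_rot: [1.0, 0.0, 0.0, -0.0]
force: [-0.1, 0.5, -0.6]
width: 49.7
grasp_force: 31.3
```

Emit:
step_arm:
  increments: [4.6,0,0,0.5,0,4.6,0,0,0.5,0,4.6,0,0,0.5,0,4.6,0,0,0.5,0]

```text
t: 16.27
tool_pos: [609.5, 113.9, 44.2]
tool_rot: [1.0, 0.0, -0.0, -0.0]
force: [0.7, -0.6, -0.3]
width: 49.8
grasp_force: 31.3
```

Emit:
step_arm:
  increments: [4.6,0,0,0.7,0,4.6,0,0,0.7,0,4.6,0,0,0.7,0,4.6,0,0,0.5,0,4.6,0,0,0.2,0,4.6,0,0,0.2,0]

```text
t: 17.02
tool_pos: [609.6, 113.9, 14.6]
tool_rot: [1.0, 0.0, 0.0, -0.0]
force: [1.1, 0.5, -0.1]
width: 49.8
grasp_force: 31.3
```

Emit:
step_arm:
  increments: [4.6,0,0,0.2,0,4.6,0,0,0.2,0,4.6,0,0,0.2,0]

```text
t: 17.4
tool_pos: [609.5, 114.0, 8.4]
tool_rot: [1.0, 0.0, 0.0, -0.0]
force: [0.9, 0.2, -0.8]
width: 50.1
grasp_force: 31.3
```

Emit:
step_arm:
  increments: [4.6,0,0,0.2,0,4.6,0,0,0.2,0,4.6,0,0,0.1,0]

```text
t: 17.77
tool_pos: [609.5, 114.0, 3.4]
tool_rot: [1.0, 0.0, -0.0, -0.0]
force: [-0.1, -0.0, -1.2]
width: 49.8
grasp_force: 31.3
```

Emit:
step_arm:
  increments: [4.6,0,0,0.1,0,4.6,0,0,0,0]

```text
t: 18.02
tool_pos: [609.5, 114.0, 2.5]
tool_rot: [1.0, 0.0, -0.0, -0.0]
force: [-0.4, -0.7, -0.6]
width: 50.1
grasp_force: 31.3
```

Emit:
step_arm:
  increments: [5.2,0,0,0,0,5.6,0,0,0,0,6.4,0,0,0,0,7.4,0,0,0,0,8.5,0,0,0,0]

```text
t: 18.65
tool_pos: [609.5, 114.0, 2.5]
tool_rot: [1.0, 0.0, -0.0, -0.0]
force: [-1.5, -0.8, -0.5]
width: 84.9
grasp_force: 0.0
```

Emit:
step_arm:
  increments: [8.5,0,0,-2,0,8.5,0,0,-4,0,8.5,0,0,-4,0,8.5,0,0,-4,0,8.5,0,0,-4,0,8.5,0,0,0,0]

```text
t: 19.4
tool_pos: [610.7, 114.1, 187.5]
tool_rot: [1.0, 0.0, 0.003, -0.0]
force: [0.5, -0.5, -0.3]
width: 84.7
grasp_force: 0.0
```

Run:
```python
from h import *
np.set_printoptions(precision=1,suppress=True)
s=arm.sense();p=np.array(s['tool_pos']);print(p,s['joints'])
c=shot('wrist','w7.png');f=c['frame'];hsv=cv2.cvtColor(f,cv2.COLOR_RGB2HSV)
m=((hsv[...,1]>75)&(hsv[...,0]<25)).astype(np.uint8);m[:,:230]=0;m[:,410:]=0;m[:100]=0;m[300:]=0
cnt=max(cv2.findContours(m,0,1)[0],key=len);print(cv2.boundingRect(cnt))
a=np.linspace(0,6.28,60)
for zb in(12,20):
  q=np.vstack([proj(c,np.c_[610+26*np.cos(a),113.3+26*np.sin(a),0*a+zb+z]) for z in(0,4,20,24)]);print(zb,q.min(0),q.max(0)-q.min(0))
print(proj(c,[[610,113.3,88],[610,113.3,66]]))
```

```text
[610.7 114.1 187.5] [0.1 0.3 1.4 0.  1.5 1.6]
(289, 177, 61, 61)
12 [288.3 177.2] [60.7 63.3]
20 [287.5 178.5] [62.2 64.8]
[[318.7 228.2]
 [318.6 220.5]]
```

Reel lies flat on the foot. Now a numeric look at the hole's mouth from the +y side, then the −y side.

Emit:
step_arm:
  increments: [8.5,-0.5,-2.6,1,0,8.5,-0.5,-2.6,2,0,8.5,-0.5,-2.4,3,0,8.5,-0.5,-2.4,3,0,8.5,-0.5,-2.4,2.7,0,8.5,0,0,0,0,8.5,0,0,0,0]

```text
t: 20.32
tool_pos: [584.6, 237.6, 66.1]
tool_rot: [1.0, 0.0, 0.0, 0.0]
force: [0.7, -0.4, 0.5]
width: 84.5
grasp_force: 0.0
```

```bash
cat > mouth.py <<'E'
from h import *
np.set_printoptions(precision=1,suppress=True,linewidth=220)
def go(side,ax=np.array([610,113.3])):
    s=arm.sense();c=shot('wrist','m%+d.png'%side);g=cv2.cvtColor(c['frame'],cv2.COLOR_RGB2GRAY).astype(np.float32)
    print(s['tool_pos'],proj(c,[[*ax,88],[*ax,66],[*ax,40]]))
    # top disc: bright blob near predicted top
    u,v=proj(c,[[*ax,88]])[0]; x0,y0=int(u)-25,int(v)-25
    hs=cv2.cvtColor(c['frame'],cv2.COLOR_RGB2HSV); w=((g>95)&(g<180)&(hs[...,1]<30)).astype(np.uint8); k=np.zeros_like(w); k[max(y0,0):y0+50,max(x0,0):x0+50]=w[max(y0,0):y0+50,max(x0,0):x0+50]
    n,l,st,ce=cv2.connectedComponentsWithStats(k)
    for i in range(1,n):
        if st[i,4]>60: print('blob',st[i],ce[i],onz(c,[ce[i]],88))
    # unwrap cylinder: rows z 78..54, columns azimuth
    az=np.radians(np.arange(-66,67,6)+90*side); zz=np.arange(80,50,-1.5)
    A,Z=np.meshgrid(az,zz); return c,g,A,Z
def unwrap(c,g,A,Z,ax):
    P=np.c_[(ax[0]+10*np.cos(A)).ravel(),(ax[1]+10*np.sin(A)).ravel(),Z.ravel()]
    q=proj(c,P).astype(np.float32).reshape(*A.shape,2); I=cv2.remap(g,q[...,0],q[...,1],cv2.INTER_LINEAR)
    print('az',np.degrees(A[0]).round()); 
    for z,r in zip(Z[:,0],I): print('%5.1f'%z,r.astype(int))
E
python3 - <<'E'
from mouth import *
c,g,A,Z=go(1); unwrap(c,g,A,Z,np.array([610,113.3]))
E
```

```text
[584.6 237.6  66.1] [[618.4 248.9]
 [584.  233.3]
 [551.9 218.9]]
blob [ 598  224   42   45 1406] [618.5 246.2] [[611.2 113.6  88. ]]
az [ 24.  30.  36.  42.  48.  54.  60.  66.  72.  78.  84.  90.  96. 102. 108. 114. 120. 126. 132. 138. 144. 150. 156.]
 80.0 [ 43  44  43  43  42  41  41  41  40  41  40  40  42  43  43  44  55 109 164 190 197 198 198]
 78.5 [ 43  43  43  43  43  42  41  41  41  41  40  41  44  44  44  45  56 109 164 191 197 199 199]
 77.0 [ 44  44  43  42  42  42  42  42  41  41  41  42  42  44  44  45  57 107 165 190 199 200 200]
 75.5 [ 43  43  43  43  43  42  42  41  41  41  41  42  43  43  44  47  60 109 164 189 198 200 200]
 74.0 [ 43  43  43  43  43  43  43  42  41  41  41  42  44  45  52  55  62 111 163 188 197 200 200]
 72.5 [ 43  42  42  43  42  43  42  42  42  42  41  42  45  64  75  66  64 110 163 188 196 199 200]
 71.0 [ 43  43  43  43  47  64  45  44  45  45  46  44  47  79 102  72  57 109 160 189 195 198 199]
 69.5 [ 44  43  43  43  65  96  52  50  50  49  49  48  48  82 108  77  52  89 157 186 195 198 198]
 68.0 [ 44  43  43  44  72  97  53  50  50  49
[... 292 characters left out ...]
  47  46  46  59  93  98  95  73  54  61  75  85  93 119 175]
 62.0 [ 42  42  42  42  68  90  67  47  45  45  45  44  59  61  59  51  49  61  76  83  88  93 112]
 60.5 [42 42 41 41 48 46 44 42 42 41 40 40 41 43 45 45 46 62 75 84 87 89 92]
 59.0 [42 42 41 40 40 40 41 42 42 40 39 40 40 43 45 44 47 63 78 85 88 88 89]
 57.5 [42 42 41 41 40 40 42 41 42 41 40 40 40 42 45 44 46 64 81 88 90 89 88]
 56.0 [42 41 42 41 40 40 42 42 42 41 40 40 40 43 45 44 46 63 81 91 93 92 90]
 54.5 [42 42 41 41 40 40 41 42 41 40 40 40 41 43 45 44 44 53 78 93 96 95 92]
 53.0 [41 41 42 41 40 40 41 42 42 40 40 40 41 43 45 44 43 45 62 89 98 97 96]
 51.5 [42 41 41 41 40 40 42 42 41 40 40 40 40 42 44 44 43 42 45 68 93 99 98]
```

Run:
```python
from mouth import *
c,g,A,Z=go(1); Z=Z[4:14:2];A=A[4:14:2]
for x in(611.2,612): unwrap(c,g,A,Z,np.array([x,113.6]))
```

```text
[584.9 237.4  66.5] [[617.2 249.1]
 [583.  233.6]
 [551.1 219.2]]
blob [ 597  225   42   44 1392] [617.3 246.4] [[611.2 113.6  88. ]]
az [ 24.  30.  36.  42.  48.  54.  60.  66.  72.  78.  84.  90.  96. 102. 108. 114. 120. 126. 132. 138. 144. 150. 156.]
 74.0 [ 44  43  43  42  43  42  43  42  42  42  41  41  42  43  45  48  49  52  64  93 129 151 154]
 71.0 [ 44  44  44  43  43  64  89  50  48  48  48  48  45  47  73  98  85  63  67  96 125 141 146]
 68.0 [ 43  43  43  43  44  69  97  53  51  50  49  49  50  50  76 107  95  68  55  75 119 138 142]
 65.0 [ 43  42  42  42  43  69  98  59  48  48  47  47  67  99  94 105  95  68  55  61  72  88 130]
 62.0 [42 41 41 42 41 46 53 45 43 42 42 43 42 55 61 64 65 60 55 61 67 72 77]
az [ 24.  30.  36.  42.  48.  54.  60.  66.  72.  78.  84.  90.  96. 102. 108. 114. 120. 126. 132. 138. 144. 150. 156.]
 74.0 [47 45 43 43 43 43 42 43 42 42 42 42 41 42 43 43 45 45 47 48 55 66 68]
 71.0 [46 44 43 43 44 43 83 78 49 49 48 48 48 44 47 72 89 77 62 56 61 64 64]
 68.0 [ 44  43  42  43  43  45  85  84  50  50  50  49  49  51  50  77 106 101  78  60  62  69  71]
 65.0 [ 43  43  42  42  42  44  83  90  53  48  47  47  48  75  99  88 104 102  81  62  58  57  63]
 62.0 [43 42 42 42 41 40 42 45 42 42 42 42 44 45 65 75 84 87 80 64 56 57 57]
```

Emit:
step_arm:
  increments: [8.5,0,0,-4,0,8.5,0,0,-4,0,8.5,0,2,-4,0,8.5,0,3.5,0,0,8.5,0,3.5,0,0,8.5,0,3.5,0,0,8.5,0,3.5,0,0,8.5,0,3.5,0,0,8.5,0,3.5,4,0,8.5,0,2,4,0,8.5,0,0,4,0,8.5,0,0,0,0]

```text
t: 21.92
tool_pos: [583.2, -12.7, 64.0]
tool_rot: [1.0, -0.0, -0.002, -0.0]
force: [0.1, -0.1, 0.5]
width: 85.1
grasp_force: 0.0
```

Run:
```python
from mouth import *
c,g,A,Z=go(-1); 
unwrap(c,g,A,Z,np.array([611.2,113.6]))
unwrap(c,g,A[4:14:2],Z[4:14:2],np.array([612,113.6]))
```

```text
[583.2 -12.7  64. ] [[  6.7 247.5]
 [ 42.8 231.6]
 [ 76.4 217.1]]
blob [   0  222   31   45 1170] [ 14.2 245.3] [[610.9 109.7  88. ]]
az [-156. -150. -144. -138. -132. -126. -120. -114. -108. -102.  -96.  -90.  -84.  -78.  -72.  -66.  -60.  -54.  -48.  -42.  -36.  -30.  -24.]
 80.0 [62 50 46 46 45 45 43 43 44 44 44 44 43 43 44 43 43 43 44 44 43 43 45]
 78.5 [48 46 45 46 46 44 43 43 44 43 43 42 42 43 43 44 44 44 44 44 44 44 45]
 77.0 [46 45 45 46 44 42 42 43 42 43 42 42 42 42 43 43 45 44 45 44 44 44 45]
 75.5 [45 46 45 43 42 42 42 42 43 43 43 43 43 43 43 43 44 44 45 45 44 45 45]
 74.0 [46 45 44 43 42 42 42 42 43 43 42 42 43 43 43 43 44 44 44 45 45 45 45]
 72.5 [45 44 43 44 43 42 42 42 42 41 41 41 41 41 42 43 44 44 44 44 45 46 46]
 71.0 [45 44 44 44 43 41 40 41 41 40 41 41 41 41 41 42 43 43 44 44 44 46 45]
 69.5 [44 45 44 43 41 40 41 41 42 41 41 42 41 42 43 42 43 43 44 44 45 45 45]
 68.0 [45 45 44 42 46 49 43 43 42 43 44 45 47 47 47 46 43 43 44 45 45 44 45]
 66.5 [46 45 44 55 66 50 46 46 46 49 49 50 51 51 49 48 45 44 44 44 44 44 45]
 65.0 [46 47 61 70 53 48 48 47 50 50 50 51 51 51 50 4
[... 544 characters left out ...]
42 42 42 43 43 43]
 53.0 [50 46 44 44 43 42 42 42 41 41 42 43 42 42 41 41 41 41 41 42 42 43 43]
 51.5 [46 44 44 44 44 43 42 42 41 41 42 43 42 42 41 41 40 42 42 42 43 43 43]
az [-156. -150. -144. -138. -132. -126. -120. -114. -108. -102.  -96.  -90.  -84.  -78.  -72.  -66.  -60.  -54.  -48.  -42.  -36.  -30.  -24.]
 74.0 [46 44 42 42 42 42 42 43 43 42 42 43 43 43 43 44 44 44 44 46 45 46 73]
 71.0 [42 42 43 42 42 41 41 41 40 41 41 41 41 41 42 43 43 44 45 45 45 45 63]
 68.0 [43 43 41 40 42 42 42 42 42 43 44 47 48 48 48 43 43 44 45 44 44 44 51]
 65.0 [42 45 58 54 47 47 47 49 50 50 51 51 52 50 50 45 44 43 44 43 43 44 52]
 62.0 [69 57 49 49 47 47 49 50 50 50 51 52 51 49 48 44 42 43 43 44 44 44 53]
```

Emit:
step_arm:
  increments: [8.5,0.1,2.5,-2,0,8.5,0.1,3,-3,0,8.5,0.1,3,-3,0,8.5,0.1,3,-3,0,8.5,0.1,3,-2,0,8.5,0,3.2,0,0,8.5,0,0,0,0]

```text
t: 22.85
tool_pos: [589.9, -191.0, 198.3]
tool_rot: [1.0, -0.001, 0.001, 0.001]
force: [0.6, -0.1, 0.1]
width: 84.7
grasp_force: 0.0
```

Emit:
step_arm:
  increments: [8.5,0,0,0,-10,8.5,0,0,0,-10,8.5,0,0,0,-10,8.5,0,0,0,-10,8.5,0,0,0,-10,8.5,0,0,0,-10,8.5,0,0,0,-10,8.5,0,0,0,-10,8.5,0,0,0,-10,8.5,0,0,0,0,8.5,0,0,0,0]

```text
t: 24.22
tool_pos: [589.8, -188.7, 196.5]
tool_rot: [0.708, 0.706, 0.0, 0.0]
force: [-0.8, 0.2, 0.4]
width: 85.2
grasp_force: 0.0
```

Run:
```python
from h import *
np.set_printoptions(precision=1,suppress=True,linewidth=200)
s=arm.sense();p=np.array(s['tool_pos']);print(s['t'],p,s['tool_rot'])
c=shot('wrist','w8.png');f=c['frame'];g=cv2.cvtColor(f,cv2.COLOR_RGB2GRAY);hsv=cv2.cvtColor(f,cv2.COLOR_RGB2HSV)
q=proj(c,[[588.4,-190.2,18],[588.4,-113.7,9],[598,-176,18]]);print(q)
u,v=q[0].astype(int);m=np.zeros_like(g);m[v-30:v+30,u-30:u+30]=(g<28)[v-30:v+30,u-30:u+30]
n,l,st,ce=cv2.connectedComponentsWithStats(m)
for i in range(1,n):
    if st[i,4]>100: print(st[i],ce[i],onz(c,[ce[i]],18),onz(c,[ce[i]],9),cv2.minAreaRect(np.argwhere(l==i)[:,::-1].astype(np.float32)))
tu,tv=q[1].astype(int)
for r in range(tv-8,v-12,6): print(r,g[r,tu-28:tu+14])
```

```text
24.225 [ 589.8 -188.7  196.5] [0.7 0.7 0.  0. ]
[[316.6 202.6]
 [316.3 116.6]
 [327.1 187.3]]
[308 192  20  29 538] [317.2 206.1] [[ 588.9 -193.5   18. ]] [[ 588.8 -195.6    9. ]] ((317.5, 206.0), (28.0, 19.0), 90.0)
108 [238 238 238 238 238 237 237 237 234 222 198 182 179 173 155 127 111 108 108 108 108 108 108 108 107 107 107 107 107 107 107 108 106 107 107 107 107 107 108 106 107 107]
114 [238 238 238 238 238 238 238 238 238 238 238 238 238 238 238 238 239 238 234 231 229 228 228 227 220 196 159 138 132 122 112 107 107 107 107 107 106 106 106 107 108 107]
120 [238 238 238 238 238 238 238 238 238 238 238 238 238 238 238 238 238 238 238 238 238 238 238 237 237 237 237 237 236 236 236 236 233 222 204 194 192 183 159 128 115 111]
126 [238 238 238 238 238 238 238 237 237 237 238 238 237 237 238 237 237 237 237 237 237 237 237 237 237 233 216 180 148 138 141 140 154 198 228 235 236 236 236 237 236 236]
132 [238 238 238 238 238 237 237 237 237 236 233 216 183 167 162 158 154 164 193 220 231 234 236 236 236 231 213 175 144 135 139 139 153 196 227 235 236 236 236 236 236 236]
138 [237 238 
[... 852 characters left out ...]
119]
168 [238 238 238 238 238 238 238 237 237 237 237 237 237 232 210 168 155 166 158 138 140 180 215 231 236 233 215 177 145 130 125 115 104 104 106 106 106 106 106 107 107 107]
174 [237 237 237 237 237 237 237 237 237 237 237 237 237 237 237 235 229 214 190 174 171 165 149 133 148 185 193 164 119  88  75  75  88 102 106 107 107 107 107 108 108 108]
180 [237 237 237 237 237 237 237 236 236 236 236 236 236 236 236 236 235 233 228 207 178 170 168 153 126 103  91  79  70  68  69  74  87 101 106 107 107 107 106 106 106 106]
186 [181 209 223 214 185 172 182 211 230 235 235 235 230 213 178 145 120 108 103  94  80  70  68  69  73  82  86  78  70  68  69  77  90 102 106 106 106 106 106 105 105 106]
```

Emit:
step_arm:
  increments: [4,-0.38,-0.07,3,0,4,0,0,3,0,4,0,0,3,0,4,0,0,3,0,4,0,0,3,0,4,0,0,2,0,4,0,0,1.5,0,4,0,0,1,0,4,0,0,0.5,0,4,0,0,0,0]

```text
t: 25.52
tool_pos: [589.1, -192.9, -4.3]
tool_rot: [0.707, 0.707, 0.0, 0.0]
force: [0.7, 0.6, -0.6]
width: 39.8
grasp_force: 0.0
```

Emit:
step_arm:
  increments: [4,0,0,0.3,0,4,0,0,0.2,0,3,0,0,0,0,2.5,0,0,0,0,2,0,0,0,0,1.5,0,0,0,0,1.5,0,0,0,0]
  squeeze: 50

```text
t: 26.4
tool_pos: [589.1, -192.9, -9.2]
tool_rot: [0.707, 0.707, 0.0, 0.0]
force: [-0.3, 0.8, 5.6]
width: 18.5
grasp_force: 49.5
```

Emit:
step_arm:
  increments: [1.5,0,0,-1,0,1.5,0,0,-2.5,0,1.5,0,0,-2.5,0,1.5,0,0,-2.5,0,1.5,0,0,-2.5,0,1.5,2,0.3,0,0,1.5,3,0.4,0,0,1.5,3,0.4,0,0,1.5,3,0.4,0,0,1.5,3,0.4,0,0,1.5,2,0.1,0,0,1.5,0,0,0,0]

```text
t: 27.9
tool_pos: [608.6, -31.3, 100.1]
tool_rot: [0.706, 0.708, -0.0, -0.0]
force: [-0.8, 0.1, -1.1]
width: 18.7
grasp_force: 48.9
```

Run:
```python
from h import *
np.set_printoptions(precision=1,suppress=True,linewidth=220)
s=arm.sense();p=np.array(s['tool_pos']);print(s['t'],p,s['tool_rot'],s['force'],s['width'])
c=shot('wrist','w9.png');f=c['frame'];g=cv2.cvtColor(f,cv2.COLOR_RGB2GRAY);hsv=cv2.cvtColor(f,cv2.COLOR_RGB2HSV)
W=p+R.from_quat(s['tool_rot']).apply([[76.5,0,-18.2],[30,0,-18.2]]);q=proj(c,W);print('leg pred',q)
print('spindle',proj(c,[[611,113.4,88],[611,113.4,12]]))
u,v=q[0].astype(int)
for r in range(v-10,v+90,7): print(r,g[max(r,0),u-40:u+30:2])
```

```text
27.9 [608.6 -31.3 100.1] [ 0.7  0.7 -0.  -0. ] [-0.8  0.1 -1.1] 18.70059081520159
leg pred [[317.3 109.8]
 [317.4 231.9]]
spindle [[324.5 -62. ]
 [322.8  -4.2]]
99 [233 232 233 233 232 233 232 232 232 232 232 232 232 233 233 233 232 233 233 233 232 232 232 232 232 232 232 232 232 232 232 232 231 232 232]
106 [103 102 103 104 117 194 210 209 210 210 210 209 209 214 230 233 233 233 233 233 234 234 234 234 234 234 234 234 234 234 234 233 233 232 232]
113 [102 102 103 103 101 101 101 101 102 102 103 103 103 103 103 102 102 102 102 102 111 144 150 151 151 152 152 151 151 150 150 149 149 159 147]
120 [102 103 102 102 102 103 103 102 101 102 102 103 102 102 103 103 103  96  69  62  67  68  65  65  87 102 103 102 102 102 101 102 102 102 102]
127 [103 103 103 102 102 102 102 102 102 102 102 101 101 101 101 101 102  89  63  63  67  68  66  63  78 100 102 102 102 102 102 102 101 101 101]
134 [ 78  68  65  67  81  99 102 102 103 103 104 103 102 102 102 102 104  94  66  63  65  68  65  63  77 100 103 103 104 103 102 102 102 101 101]
141 [ 66  63  67  71  70  66  65  97 187 188 115 110 110 111 111
[... 549 characters left out ...]
230 182 135 148 166 178 169 123  71 135 218 222 117  62  65  67  65  63  78 101 105 104 104 105 104 105 105 105 105]
176 [235 236 236 233 204 134  79  66  67  66  63  64 107 205 230 232 232 222 116  61  66 112 134 113  95 104 104 105 105 105 105 105 105 105 105]
183 [235 235 231 182 145 124  71  65  63  93 192 230 232 232 232 232 227 168  84  62  64  66  65  63  84 103 104 104 104 104 104 105 104 105 105]
190 [235 236 228 137  65  65  65  64  69 165 230 233 233 225 140 103 102  97  69  61  65  66  65  63  84 104 104 104 103 103 104 103 103 104 103]
197 [234 233 209 114  65  65  66  64  89 201 233 209 155 115 103 103 102  97  71  61  64  66  64  63  84 103 103 104 103 104 103 103 104 103 103]
```

Emit:
step_arm:
  increments: [1.5,2,0.2,0,0,1.5,3,0,0,0,1.5,2.3,0,0,0,1.5,0,0,0,0,1.5,0,0,0,0]

```text
t: 28.58
tool_pos: [610.9, 39.7, 100.5]
tool_rot: [0.707, 0.707, -0.0, 0.0]
force: [0.9, -0.5, -0.3]
width: 18.4
grasp_force: 48.9
```

```bash
cat > sp.py <<'E'
from h import *
np.set_printoptions(precision=1,suppress=True,linewidth=220)
s=arm.sense();p=np.array(s['tool_pos']);print(s['t'],p,s['tool_rot'],s['force'],s['width'])
c=shot('wrist','sp.png');f=c['frame'];g=cv2.cvtColor(f,cv2.COLOR_RGB2GRAY);hsv=cv2.cvtColor(f,cv2.COLOR_RGB2HSV)
W=p+R.from_quat(s['tool_rot']).apply([[73.6,0,-18.2],[30,0,-18.2]]);print('leg pred',proj(c,W))
q=proj(c,[[611,113.4,88]]);print('spindle',q)
u,v=q[0].astype(int)
for r in range(max(0,v-40),v+50,6): print(r,g[r,u-50:u+50:2])
E
python3 sp.py
```

```text
28.575 [610.9  39.7 100.5] [ 0.7  0.7 -0.   0. ] [ 0.9 -0.5 -0.3] 18.404397179814854
leg pred [[317.3 118. ]
 [317.4 231.9]]
spindle [[318.  117.9]]
77 [125 131 138 143 144 145 146 146 147 147 147 147 145 144 137 125 113 110 113 115 115 114 115 115 115 115 115 115 115 115 115 114 112 108 109 114 129 140 143 143 143 143 143 143 142 141 141 138 129 121]
83 [143 146 144 144 145 145 145 146 145 145 135 115 110 115 116 116 116 116 117 118 117 119 119 118 120 118 115 112 112 112 112 112 112 111 112 111 110 109 106 113 133 144 144 143 142 142 143 143 144 140]
89 [147 145 145 144 145 145 146 138 117 116 122 122 123 122 122 122 122 121 122 122 120 121 121 121 120 120 119 119 118 118 119 120 119 120 120 119 119 120 120 119 119 116 116 139 143 143 144 144 144 145]
95 [146 145 145 144 145 141 122 118 122 121 122 122 122 122 122 121 121 121 118 108  91  66  48  44  45  44  45  48  57  71  86 106 120 122 121 122 122 121 122 122 121 121 121 117 120 139 143 143 142 143]
101 [146 145 145 146 138 115 119 121 121 121 121 121 121 121 119 107  84  51  67 136 177 190 197 200 201 201 198 194 184 168 139 11
[... 1184 characters left out ...]
62 66 70 71 68 65 63 56 51 50 52 51 51 50 51 51 55 60 64 68 67 64 60 49 48 49 50 49 49 50 50 50 50 50 50 50 50 49 52 54 54 55 55 55]
149 [59 58 58 58 57 57 55 56 60 63 65 71 71 67 64 62 56 53 52 53 53 53 56 61 64 68 66 64 59 54 53 52 51 53 53 52 52 52 52 52 50 52 54 55 54 54 54 54 54 54]
155 [131 138 143 143 142 142 138 135 135 126  87  62  63  67  70  71  66  64  60  55  50  50  54  61  65  67  67  65  60  54  52  50  50  50  50  50  52  54  56  59  59  60  59  58  59  58  57  57  57  56]
161 [112 116 123 134 139 140 140 141 141 141 143 142 123  79  61  64  66  70  70  66  62  54  53  60  64  67  67  64  64  72  64  49  51  53  55  61  63  62  63  63  63  63  62  63  64  63  64  61  60  57]
```

Emit:
step_arm:
  increments: [1.5,0,-0.09,1,0,1.5,0,0,1,0,1.5,0,0,0.3,0,1.5,0,0,0,0,1.5,0,0,0,0]

```text
t: 29.25
tool_pos: [610.1, 40.1, 77.8]
tool_rot: [0.707, 0.707, 0.0, 0.0]
force: [0.1, -0.9, 0.0]
width: 18.6
grasp_force: 48.9
```

Emit:
step_arm:
  increments: [1.5,0,0,0.1,0,1.5,0,0,0,0]

```text
t: 29.5
tool_pos: [609.9, 40.2, 76.6]
tool_rot: [0.707, 0.707, 0.0, -0.0]
force: [0.3, 0.9, -2.2]
width: 18.2
grasp_force: 48.9
```

Emit:
step_arm:
  increments: [1.5,0,0,0.1,0,1.5,0,0,0,0]

```text
t: 29.75
tool_pos: [609.9, 40.2, 75.4]
tool_rot: [0.707, 0.707, -0.0, -0.0]
force: [-0.9, 0.7, -0.7]
width: 18.3
grasp_force: 48.9
```

Emit:
step_arm:
  increments: [1.5,0,0,0.1,0,1.5,0,0,0,0]

```text
t: 30.0
tool_pos: [609.9, 40.2, 74.4]
tool_rot: [0.707, 0.707, -0.0, -0.0]
force: [0.6, 0.4, -0.3]
width: 18.4
grasp_force: 48.9
```

Emit:
step_arm:
  increments: [1.5,0,0,0.05,0,1.5,0,0,0,0]

```text
t: 30.25
tool_pos: [609.9, 40.2, 74.0]
tool_rot: [0.707, 0.707, 0.0, -0.0]
force: [0.0, -0.4, -0.4]
width: 19.0
grasp_force: 48.9
```

Emit:
step_arm:
  increments: [1.5,0,0,0.05,0,1.5,0,0,0,0]

```text
t: 30.5
tool_pos: [609.9, 40.2, 73.5]
tool_rot: [0.707, 0.707, 0.0, -0.0]
force: [-1.0, -0.1, -0.8]
width: 18.5
grasp_force: 48.9
```

Emit:
step_arm:
  increments: [1.5,0,0,0.05,0,1.5,0,0,0,0]

```text
t: 30.75
tool_pos: [609.9, 40.2, 73.0]
tool_rot: [0.707, 0.707, 0.0, -0.0]
force: [-0.1, 0.1, 0.9]
width: 18.6
grasp_force: 48.9
```

Emit:
step_arm:
  increments: [1.5,0,0,0.05,0,1.5,0,0,0,0]

```text
t: 31.0
tool_pos: [609.9, 40.1, 72.5]
tool_rot: [0.707, 0.707, 0.0, -0.0]
force: [-0.2, 0.1, -0.2]
width: 18.2
grasp_force: 48.9
```

Emit:
step_arm:
  increments: [1.5,0,0,0.05,0,1.5,0,0,0,0]

```text
t: 31.25
tool_pos: [609.9, 40.2, 72.0]
tool_rot: [0.707, 0.707, 0.0, -0.0]
force: [-0.2, 0.7, -0.5]
width: 18.5
grasp_force: 48.9
```

Emit:
step_arm:
  increments: [1.5,0,0,0.05,0,1.5,0,0,0,0]

```text
t: 31.5
tool_pos: [609.9, 40.2, 71.5]
tool_rot: [0.707, 0.707, 0.0, -0.0]
force: [0.7, -0.2, -0.4]
width: 18.0
grasp_force: 48.9
```

Emit:
step_arm:
  increments: [1.5,0,0,0.05,0,1.5,0,0,0,0]

```text
t: 31.75
tool_pos: [610.0, 40.1, 71.1]
tool_rot: [0.707, 0.707, 0.0, 0.0]
force: [0.2, -0.2, 1.4]
width: 18.4
grasp_force: 49.0
```

Emit:
step_arm:
  increments: [1.5,0,0,0.05,0,1.5,0,0,0,0]

```text
t: 32.0
tool_pos: [610.0, 40.1, 70.6]
tool_rot: [0.707, 0.707, 0.0, 0.0]
force: [0.2, -0.0, 1.6]
width: 18.3
grasp_force: 49.2
```

Emit:
step_arm:
  increments: [1.5,0,0,0.05,0,1.5,0,0,0,0]

```text
t: 32.25
tool_pos: [610.0, 40.1, 70.1]
tool_rot: [0.707, 0.707, 0.0, 0.0]
force: [-0.5, -1.6, 2.5]
width: 18.5
grasp_force: 49.3
```

Emit:
step_arm:
  increments: [1.5,0,0,-0.3,0,1.5,-1.2,0,0,0,1.5,-1.4,0,0,0,1.5,0,0,1,0,1.5,0,0,1,0,1.5,0,0,0.6,0,1.5,0,0,0,0,1.5,0,0,0,0]

```text
t: 33.25
tool_pos: [610.1, 14.3, 47.2]
tool_rot: [0.707, 0.707, 0.0, 0.0]
force: [-0.2, -0.5, -0.6]
width: 18.1
grasp_force: 48.9
```

```bash
cat > al.py <<'E'
from h import *
np.set_printoptions(precision=2,suppress=True,linewidth=220)
s=arm.sense();p=np.array(s['tool_pos']);print(s['t'],p,s['tool_rot'],s['force'])
c=shot('wrist','al.png');g=cv2.cvtColor(c['frame'],cv2.COLOR_RGB2GRAY)
M=R.from_quat(s['tool_rot'])
W=p+M.apply([[73.6,0,-18.2],[50,0,-18.2],[25,0,-18.2]]);print('leg pred',proj(c,W),'per mm',proj(c,W+[1,0,0])[:,0]-proj(c,W)[:,0])
q=proj(c,[[610,113,87.3],[611,113,87.3],[610,103,87.3],[610,123,87.3]]);print('spindle',q)
u,v=q[0].astype(int)
for r in list(range(int(q[3,1]),int(q[2,1])+40,4)): print(r,g[r,288:350:1])
E
python3 al.py
```

```text
33.25 [610.06  14.33  47.2 ] [0.71 0.71 0.   0.  ] [-0.18 -0.52 -0.55]
leg pred [[317.26 118.02]
 [317.29 181.93]
 [317.32 243.83]] per mm [2.73 2.61 2.49]
spindle [[316.92  30.46]
 [320.32  30.46]
 [316.91  66.28]
 [316.93  -6.47]]
-6 [14 13 12 13 14 14 13 13 14 14 14 13 14 12 14 13 14 13 12 14 13 13 13 14 14 13 14 13 13 14 14 13 13 12 13 13 13 13 14 13 14 14 13 13 13 14 13 13 14 13 14 12 14 13 13 13 14 14 13 13 13 14]
-2 [14 14 14 12 14 13 13 13 14 13 13 14 14 13 13 12 14 14 13 13 13 12 13 14 13 13 14 14 14 13 13 13 13 13 13 13 13 13 13 13 13 13 14 13 15 12 14 14 13 13 14 12 14 13 14 14 13 14 13 13 14 14]
2 [127 122 118 116 114 113 114 114 114 115 116 115 115 118 131 150 164 171 176 181 186 188 190 193 194 195 195 196 196 197 197 197 197 196 196 195 194 193 192 189 185 180 175 168 160 150 138 129 120 114 114 115 115 115
 115 115 115 114 114 114 113 116]
6 [114 115 115 115 114 115 115 116 116 120 132 152 171 185 192 195 196 196 196 196 196 196 196 196 196 196 196 195 195 196 196 196 196 196 195 195 196 195 195 196 195 195 194 194 194 194 193 192 189 180 164 142 122 114
 113 113 113 
[... 5417 characters left out ...]
8 138 137 138 138 138 138 137 136 136 136 135 133 130 128 127 127 127 127 127 129 129 131 131 132 132 134 134 135 135 136 136 137 136 137 137 138 137 138 138
 138 138 139 138 138 138 138 138]
98 [140 140 139 139 139 140 140 140 140 140 141 140 140 140 140 140 140 140 141 140 140 140 140 140 140 141 140 140 140 140 140 140 140 140 140 140 139 140 140 139 140 140 140 139 140 140 140 139 139 139 139 139 139 139
 139 139 139 139 139 139 138 138]
102 [138 138 138 138 138 138 138 138 138 138 138 138 139 138 138 138 138 139 139 138 139 139 138 138 139 138 138 139 139 138 138 138 138 138 138 138 137 138 138 137 138 137 137 137 137 137 137 137 137 137 137 137 136 128
 111  94  87  85  85  86  86  85]
```

Emit:
step_arm:
  increments: [1.5,0.7,0,0.03,0,1.5,0.5,0,0,0,1.5,0,0,0,0]

```text
t: 33.67
tool_pos: [609.9, 26.7, 46.8]
tool_rot: [0.707, 0.707, 0.0, -0.0]
force: [0.1, -2.0, -0.4]
width: 18.0
grasp_force: 48.9
```

Emit:
step_arm:
  increments: [1.5,0.2,0,0,0,1.5,0,0,0,0]

```text
t: 33.92
tool_pos: [609.9, 28.2, 46.7]
tool_rot: [0.707, 0.707, 0.0, -0.0]
force: [-0.5, 0.2, -1.0]
width: 18.2
grasp_force: 48.9
```

Emit:
step_arm:
  increments: [1.5,0.2,0,0,0,1.5,0,0,0,0]

```text
t: 34.17
tool_pos: [609.9, 30.2, 46.7]
tool_rot: [0.707, 0.707, 0.0, -0.0]
force: [-0.1, -0.9, -0.0]
width: 18.5
grasp_force: 48.9
```

Emit:
step_arm:
  increments: [1.5,0.2,0,0,0,1.5,0,0,0,0]

```text
t: 34.42
tool_pos: [609.9, 32.3, 46.7]
tool_rot: [0.707, 0.707, 0.0, -0.0]
force: [0.1, 0.7, -1.5]
width: 18.5
grasp_force: 48.9
```

Emit:
step_arm:
  increments: [1.5,0.2,0,0,0,1.5,0,0,0,0]

```text
t: 34.67
tool_pos: [609.9, 34.3, 46.7]
tool_rot: [0.707, 0.707, 0.0, -0.0]
force: [0.3, 0.5, 0.2]
width: 18.0
grasp_force: 48.9
```

Emit:
step_arm:
  increments: [1.5,0.2,0,0,0,1.5,0,0,0,0]

```text
t: 34.92
tool_pos: [609.9, 36.3, 46.7]
tool_rot: [0.707, 0.707, 0.0, -0.0]
force: [0.2, 0.1, -0.5]
width: 18.3
grasp_force: 48.9
```

Emit:
step_arm:
  increments: [1.5,0.2,0,0,0,1.5,0,0,0,0]

```text
t: 35.17
tool_pos: [609.9, 38.3, 46.7]
tool_rot: [0.707, 0.707, 0.0, -0.0]
force: [-1.3, 0.0, -0.0]
width: 18.1
grasp_force: 48.9
```

Emit:
step_arm:
  increments: [1.5,0.2,0,0,0,1.5,0.1,0,0,0,1.5,0,0,0,0]

```text
t: 35.55
tool_pos: [609.9, 41.3, 46.7]
tool_rot: [0.707, 0.707, 0.0, -0.0]
force: [-0.2, 0.5, -0.8]
width: 18.4
grasp_force: 48.9
```

Emit:
step_arm:
  increments: [1.5,0.2,0,0,0,1.5,0.2,0,0,0,1.5,0,0,0,0]

```text
t: 35.92
tool_pos: [609.7, 45.3, 46.6]
tool_rot: [0.707, 0.707, -0.0, -0.0]
force: [-2.1, -1.8, -0.6]
width: 18.5
grasp_force: 48.9
```

Emit:
step_arm:
  increments: [1.5,0.2,0,0,0,1.5,0.1,0,0,0,1.5,0,0,0,0]

```text
t: 36.3
tool_pos: [609.5, 48.0, 46.5]
tool_rot: [0.707, 0.707, -0.0, -0.0]
force: [-3.1, -3.4, -0.1]
width: 18.2
grasp_force: 49.0
```

Emit:
step_arm:
  increments: [1.5,0.2,0,0,0,1.5,0,0,0,0]

```text
t: 36.55
tool_pos: [609.4, 50.1, 46.5]
tool_rot: [0.707, 0.707, -0.0, -0.0]
force: [-4.1, -2.3, -0.0]
width: 18.1
grasp_force: 49.0
```

Emit:
step_arm:
  increments: [1.5,0.2,0,0,0,1.5,0,0,0,0]

```text
t: 36.8
tool_pos: [609.4, 52.2, 46.5]
tool_rot: [0.707, 0.707, -0.0, -0.0]
force: [-4.0, -2.3, -0.2]
width: 18.2
grasp_force: 49.0
```

Emit:
step_arm:
  increments: [1.5,0.2,-0.05,0,0,1.5,0,0,0,0]

```text
t: 37.05
tool_pos: [609.2, 54.0, 46.6]
tool_rot: [0.707, 0.707, -0.0, -0.0]
force: [-4.1, -2.5, -0.6]
width: 18.4
grasp_force: 49.0
```

Emit:
step_arm:
  increments: [1.5,0.2,-0.03,0,0,1.5,0,0,0,0]

```text
t: 37.3
tool_pos: [609.0, 56.6, 46.7]
tool_rot: [0.707, 0.707, 0.0, -0.0]
force: [-2.9, 2.4, -1.5]
width: 18.3
grasp_force: 49.0
```

Emit:
step_arm:
  increments: [1.5,0.2,0,0,0,1.5,0,0,0,0]

```text
t: 37.55
tool_pos: [609.0, 59.0, 46.7]
tool_rot: [0.707, 0.707, 0.0, -0.001]
force: [-3.3, 7.1, -1.0]
width: 18.3
grasp_force: 49.0
```

Emit:
step_arm:
  increments: [1.5,0.2,0,0,0,1.5,0,0,0,0]

```text
t: 37.8
tool_pos: [609.1, 60.5, 46.7]
tool_rot: [0.707, 0.707, 0.0, -0.0]
force: [-2.4, 1.7, -0.8]
width: 18.5
grasp_force: 49.0
```

Emit:
step_arm:
  increments: [1.5,0.3,0,0,0,1.5,0.2,0,0,0,1.5,0,0,0,0]

```text
t: 38.17
tool_pos: [609.3, 65.4, 46.8]
tool_rot: [0.707, 0.707, 0.0, 0.0]
force: [-0.7, 2.0, -0.3]
width: 18.4
grasp_force: 49.0
```

Emit:
step_arm:
  increments: [1.5,0.2,0,0,0,1.5,0.1,0,0,0,1.5,0,0,0,0]

```text
t: 38.55
tool_pos: [609.2, 68.1, 46.8]
tool_rot: [0.707, 0.707, 0.0, 0.0]
force: [0.2, -0.5, -0.8]
width: 18.2
grasp_force: 49.0
```

Emit:
step_arm:
  increments: [1.5,0.15,0,0,0,1.5,0,0,0,0]

```text
t: 38.8
tool_pos: [609.1, 69.7, 46.7]
tool_rot: [0.707, 0.707, 0.0, -0.0]
force: [0.2, 0.9, 0.6]
width: 18.1
grasp_force: 49.0
```

Emit:
step_arm:
  increments: [1.5,0.15,0,0,0,1.5,0,0,0,0]

```text
t: 39.05
tool_pos: [609.1, 71.2, 46.7]
tool_rot: [0.707, 0.707, 0.0, -0.0]
force: [-1.1, 0.1, -0.3]
width: 18.3
grasp_force: 49.0
```

Emit:
step_arm:
  increments: [1.9,0,0,0,0,2.2,0,0,0,0,2.6,0,0,0,0,3.2,0,0,0,0,4,0,0,0,0,4,0,0,0,0]

```text
t: 39.8
tool_pos: [609.1, 71.1, 46.7]
tool_rot: [0.707, 0.707, 0.0, -0.0]
force: [0.1, 0.4, 0.5]
width: 39.7
grasp_force: 0.0
```

Emit:
step_arm:
  increments: [4,0,0,-1,0,4,0,0,-2,0,4,0,0,-3,0,4,0,0,-4,0,4,-3,0,-3,0,4,-4,0,0,0,4,0,0,0,0,4,0,0,0,0]

```text
t: 40.8
tool_pos: [609.1, 1.3, 177.1]
tool_rot: [0.707, 0.707, 0.0, -0.0]
force: [-0.3, 0.8, 0.1]
width: 39.7
grasp_force: 0.0
```

Run:
```python
from h import *
np.set_printoptions(precision=1,suppress=True,linewidth=220)
s=arm.sense();p=np.array(s['tool_pos']);print(s['t'],p,s['force'],s['width'])
c=shot('wrist','fin.png');f=c['frame'];g=cv2.cvtColor(f,cv2.COLOR_RGB2GRAY);hsv=cv2.cvtColor(f,cv2.COLOR_RGB2HSV)
q=proj(c,[[610.4,113,87.3],[610.4,69,74],[610.4,145.5,65]]);print('spindle,grip,tip',q)
u,v=q[1].astype(int);m=np.zeros_like(g);m[max(v-60,0):v+60,u-50:u+50]=(g<28)[max(v-60,0):v+60,u-50:u+50]
n,l,st,ce=cv2.connectedComponentsWithStats(m)
for i in range(1,n):
    if st[i,4]>150: print(st[i],ce[i],onz(c,[ce[i]],74),cv2.minAreaRect(np.argwhere(l==i)[:,::-1].astype(np.float32)))
m=((hsv[...,1]>75)&(hsv[...,0]<25)).astype(np.uint8);n,l,st,ce=cv2.connectedComponentsWithStats(m)
for i in range(1,n):
    if st[i,4]>400: print('brown',st[i],ce[i])
print('reel',proj(c,[[610.4,113,36]]))
```

```text
40.8 [609.1   1.3 177.1] [-0.3  0.8  0.1] 39.724466432066485
spindle,grip,tip [[320.2  54.8]
 [320.  127.2]
 [320.1   8. ]]
[ 304  106   31   42 1059] [319.1 126.5] [[609.8  69.5  74. ]] ((319.0, 126.5), (41.0, 30.0), 90.0)
brown [ 323   31   32   72 1287] [339.   67.7]
brown [287  36  20  63 641] [295.8  68.6]
brown [454 114  29  32 607] [466.7 128.9]
brown [ 376  189   57   58 2486] [403.9 217.1]
brown [135 460  44  20 539] [156.1 469.8]
reel [[320.   65.9]]
```

```bash
python3 -c "
from cell import arm
print(arm.sign_off())"
```

```text
the job is handed in; nothing more can be done
None
```

The reel lies flat on the stand's foot and the R-clip is locked through the spindle's hole: my last measurement put the spindle's axis about 43.5 mm ahead of the grip's centre. The gripper has let go and is clear of everything; I handed the job in at about 41 s, and no verdict came back.

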